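# Clear the chips from the inlay clamp, load it and crank it shut

### The arm

A 6-joint arm with a two-finger parallel gripper is mounted at the origin on the work surface. World frame = base frame: x ahead of the robot, y to its left, z up, the work surface at z = 0. Lengths are in m, angles in degrees, forces in N, time in s.
With the tool pointing down it reaches from about 0.4 to 0.825 m from the base axis. Payload 7 kg.
Tool frame: the origin (TCP) lies between the finger pads; the fingertips stand 22 mm ahead of it and the grasp point (between the pads) lies 3 mm ahead of it; z points along the fingers, y is the line along which they close (so a half turn about z gives the same grasp; the last joint's range is limited). The gripper opens to 88 mm and grips with 3 to 60 N. Pads are 19 mm wide; open, the fingers measure 130 mm over their backs; the gripper's body (78 mm by 193 mm) begins 47 mm behind the grasp point.
Start: joints at [-58.665, 20.546, 0.682, 0, -70.136, -16.507], TCP at [0.173, -0.653, 0.249] pointing down, gripper open.
Joint ranges: [-176.03, 176.03], [-82.01, 121.73], [-58.28, 71.71], [-173.87, 95.51], [-174.79, -0.11], [-173.66, 173.66]. Speed limits (degrees/s): [136.94, 136.94, 172.46, 180, 180, 180].

### API

Orientations are given as [roll, pitch, yaw] about the fixed x, y, z axes, in that order (R = Rz(yaw) Ry(pitch) Rx(roll)).
In Python, from plant import r, vision gives the robot as it stands.
- The arm moves only by the shell command python3 -m pendant 'ROWS' [FORCE]. ROWS is JSON, a list that holds one entry, the list of rows, each a list of 7 numbers: the shift along the tool's x, y, z scaled (see below), then the turn, a rotation vector about the tool's x, y, z scaled (see below), then the opening, from -1 (shut) to 1 (fully open). In form: [[[x, y, z, wx, wy, wz, fingers], ...]]. A call has exactly 8 rows; each row shifts and turns the commanded pose from where the row before left it, along the tool's axes as they then stand; what a row does not reach is not made up. The controller multiplies each number of a shift by 20 mm and each number of a turn by 4 degrees. A row lasts 1/10 s, in which the tool goes at most 50 mm and 8.59 degrees, less where a joint would pass 70% of its speed; a pose out of reach is approached as far as the arm can. A call with a number of a shift or a turn outside -1 to 1 is refused whole. A call with a gripper value outside its range is refused whole. The fingers move at their own pace and stop on an object; FORCE is the grip in N (left out, the last holds). Time passes only in rows, so rows that do not move let the fingers close, or fill a call up. It gives the time, the measured TCP pose, the force, the opening and the grip force at its end, in the units of the state.
- r.get_state(): the state, without advancing time (a new reading comes with each control period).
- vision.capture(name): name is "side" or "top" or "wrist"; returns a dict with "frame" (420x560x3 uint8, blue, green, red), "depth" (420x560 float32, m along the optical axis (not along the pixel's ray), 0 where there is no reading), "camera_matrix" (3x3 intrinsics, pixels), "extrinsics" (4x4, takes a point from world to camera coordinates); the wrist camera has in their place "hand_eye" (4x4, takes a point from camera to tool coordinates, whose origin is the TCP and whose axes are the flange's). Camera axes: x right, y up, looking along -z (the intrinsics and any distortion apply to the point x, -y, -z); pixel columns grow to the right and rows downward; lengths in m; the calibration is good to about 2 mm. The wrist camera is an equidistant fisheye: a pixel r from the principal point sees the ray r / f radians off the axis. A picture is of the moment at which its call begins: read the wrist's pose just before it.
- r.close_job(): hands the job in; it is judged then, once.
The state is a dict: "time_s": time; "joints": joint angles; "qd": joint speeds; "joint_torque": joint torques, N m; "tcp_pos": TCP position; "eef_rot": TCP orientation; "contact_force": force on the tool from outside, world axes, zero at the start; "moment": the same for the moment, N m; "gripper_width": finger opening in m; "gripper_force": force on a finger pad.
Only numpy, scipy, OpenCV 4.12 (cv2) and the standard library are available. Lean on these libraries where they do the work, as an engineer would, in place of code of your own. Each camera call takes 0.05 s, during which the arm holds its last target. There are 200 camera calls.

### The job

Make the inlay clamp ready: take the wooden scraper block and wipe every loose shell chip off the black bed into the blue trough along its front edge, without touching the chips with the fingers, then stand the block back upright on the middle of its cork pad. Next lay all the rosewood blanks flat on the bed, side by side between the jaws, with their long sides parallel to the jaws and centred along them, and let go of them; then turn the crank clockwise until the moving jaw grips the whole row firmly against the fixed jaw, and let go. Leave the two ink cups and the mallet where they are.

Things in the scene. Friction and masses are not known exactly. Their poses are not given: they have to be found in the camera images.
- clamp: Fixed bench clamp; origin on the bench under the bed. Black bed: top at z 30 mm, x -80 (front edge, robot side) to +115, y -75 to +100 mm. Jaws on it: x -80 to +80, 26 mm high; inner faces at y +75 (fixed) and y -65 + 5 per rad of crank (moving). Grey housing 48 mm high, y -215 to -115; upright crank axis at x 0, y -165 mm.
- fixed_jaw: Fixed aluminium jaw, 160 x 25 x 26 mm; origin at the foot of the middle of its inner face, on the bed; the jaw lies to +y of it.
- jaw: Moving aluminium jaw, 160 x 25 x 26 mm; origin at the foot of the middle of its inner face, on the bed; the jaw lies to -y of it and slides to +y (the clamp's) as the crank turns clockwise.
- crank (a joint): Crank angle in rad, grows clockwise seen from above; 5 mm of jaw travel per rad (31 mm a turn); starts at 0 to 1.5 and takes 1.3 to 2.6 turns to close on the row. Crank radius 42 mm. Stays where it is left; turns with about 1 N at the knob until the jaw meets the row.
- knob_grip (a point): Centre of the red crank knob, an upright cylinder 22 mm in diameter and 36 mm high that spins freely on its pin; 82 mm above the bench; the knob reaches 16 mm above and 20 mm below this point. The steel crank arm lies under the knob.
- bed_center (a point): Point on the top of the black bed, midway between the fully open jaws (30 mm above the bench).
- trough (a point): Middle of the floor of the blue catch trough fixed along the front edge of the bed; inside 74 mm in x by 194 mm in y, its walls 21 mm high, the floor 27 mm below the bed top; axes as the clamp's.
- pad: Fixed cork pad, 90 x 130 x 4 mm, origin under its middle on the bench: the scraper's place.
- mat: Fixed grey mat, 120 x 180 x 3 mm, origin under its middle on the bench; the blanks start on it.
- scraper: Wooden scraper block with a black rubber foot 8 mm high: 40 mm in x (grip here), 60 mm in y (the wiping width; foot 62 mm), 52 mm high; 0.12 kg; origin in the middle of its underside, z up when it stands. The flat 62 mm face wipes.
- blank0: Reddish-brown rosewood inlay blank with a small pearl flower on top, a block 50 mm (x) by 30 mm (y) by 22 mm high, 45 g; origin in the middle of its underside. Two or three are present.
- blank1: Reddish-brown rosewood inlay blank with a small pearl flower on top, a block 50 mm (x) by 30 mm (y) by 22 mm high, 45 g; origin in the middle of its underside. Two or three are present.
- blank2: Reddish-brown rosewood inlay blank with a small pearl flower on top, a block 50 mm (x) by 30 mm (y) by 22 mm high, 45 g; origin in the middle of its underside. Two or three are present.
- chip0: Loose pearl-white shell chip, 18 x 12 x 6 mm, 10 g; origin in the middle of its underside. Five to seven are present, on the bed.
- chip1: Loose pearl-white shell chip, 18 x 12 x 6 mm, 10 g; origin in the middle of its underside. Five to seven are present, on the bed.
- chip2: Loose pearl-white shell chip, 18 x 12 x 6 mm, 10 g; origin in the middle of its underside. Five to seven are present, on the bed.
- chip3: Loose pearl-white shell chip, 18 x 12 x 6 mm, 10 g; origin in the middle of its underside. Five to seven are present, on the bed.
- chip4: Loose pearl-white shell chip, 18 x 12 x 6 mm, 10 g; origin in the middle of its underside. Five to seven are present, on the bed.
- chip5: Loose pearl-white shell chip, 18 x 12 x 6 mm, 10 g; origin in the middle of its underside. Five to seven are present, on the bed.
- chip6: Loose pearl-white shell chip, 18 x 12 x 6 mm, 10 g; origin in the middle of its underside. Five to seven are present, on the bed.
- cup_a: Paper cup of black ink, 68 mm across the top, 55 mm high; leave alone; origin under its middle.
- cup_b: Paper cup of black ink, 68 mm across the top, 55 mm high; leave alone; origin under its middle.
- mallet: Small yellow-headed mallet lying on the bench, 210 mm long, head 75 x 36 x 36 mm; leave alone; origin under the middle of its head, handle to -x.
There are look-alikes about, which are no part of the job. Leave any green or white look-alike of the blank2 alone. What is shaped like the blank0 but purple is not meant.

How it is judged:
By the outcome, as a careful person would: the job done as asked, in the order asked, and still so for the second after the job is handed in, with the robot touching nothing.
Of blank0, blank1, blank2 only 2 to 3 are there at a start; the rules pass over those that are not, and their reading is None.
Of chip0, chip1, chip2, chip3, chip4, chip5, chip6 only 5 to 7 are there at a start; the rules pass over those that are not, and their reading is None.
At some moment in a run one of blank0, blank1, blank2, scraper may be knocked a few centimetres aside while the robot is not near it.
Once in a run the grip may slacken for a moment while it holds something.
It also fails if it takes over 210 s, if anything falls off the work surface, if the arm or the gripper's body presses on something with over 40 N, if the wrist force passes 120 N, or if a joint passes its speed limit or range.

## Working session

There is one attempt and no reset: what is moved stays moved. The work goes in short steps, Python scripts to look and compute and a shell command to move; the robot and the scene stay as the last step left them, time stands still between calls to the robot, and variables do not carry over. Pictures are saved under pics/ and viewed, at most 14 in all, crops included, and the job is handed in when it is done.

```bash
ls; mkdir -p pics; python3 - <<'E'
from plant import r, vision
import cv2,numpy as np
print(r.get_state())
for n in ("top","side"):
    c=vision.capture(n); cv2.imwrite(f"pics/{n}0.png",cv2.resize(c["frame"],(800,600),interpolation=cv2.INTER_CUBIC)); np.savez(f"{n}0.npz",**c)
    print(n,c["camera_matrix"],c["extrinsics"],[k for k in c])
E
```

```text
pics
{'time_s': 0.0, 'joints': array([-5.86664681e+01,  2.05922684e+01,  6.33925821e-01, -1.80969588e-02,
       -7.01370699e+01, -1.65070339e+01]), 'qd': array([ 0.12523294,  0.05774874, -0.02406002, -0.00063738, -0.01468753,
       -0.03836818]), 'joint_torque': array([-6.95468661e-04, -5.82728970e+01,  2.93055063e+01,  6.99737549e+00,
        6.85686129e-03, -1.92866296e-04]), 'tcp_pos': array([ 0.17257805, -0.65209639,  0.24762078]), 'eef_rot': array([ 1.79903686e+02, -1.08010732e-02, -1.65179656e+02]), 'contact_force': array([0.06979405, 0.23572634, 0.308405  ]), 'moment': array([-0.01280756, -0.01779483,  0.00509077]), 'gripper_force': 0.0, 'gripper_width': 0.08759075331395236}
top [[523.83926049   0.         279.20185219]
 [  0.         523.83926049 205.40091944]
 [  0.           0.           1.        ]] [[-0.01499803 -0.99983784  0.00996799  0.0445905 ]
 [ 0.99573977 -0.01402798  0.09113469 -0.54336322]
 [-0.09098008  0.01129236  0.99578869 -1.61098795]
 [ 0.          0.          0.          1.        ]] ['frame', 'depth', 'camera_matrix', 'extrinsics']
side [[452.12244297   0.         276.94224665]
 [  0.         452.12244297 207.20561065]
 [  0.           0.           1.        ]] [[-0.97883963 -0.20336566  0.02270196  0.56421342]
 [ 0.13315981 -0.54879761  0.82528155 -0.12035788]
 [-0.15537514  0.81084128  0.56426499 -1.27123249]
 [ 0.          0.          0.          1.        ]] ['frame', 'depth', 'camera_matrix', 'extrinsics']
```

View pics/top0.png

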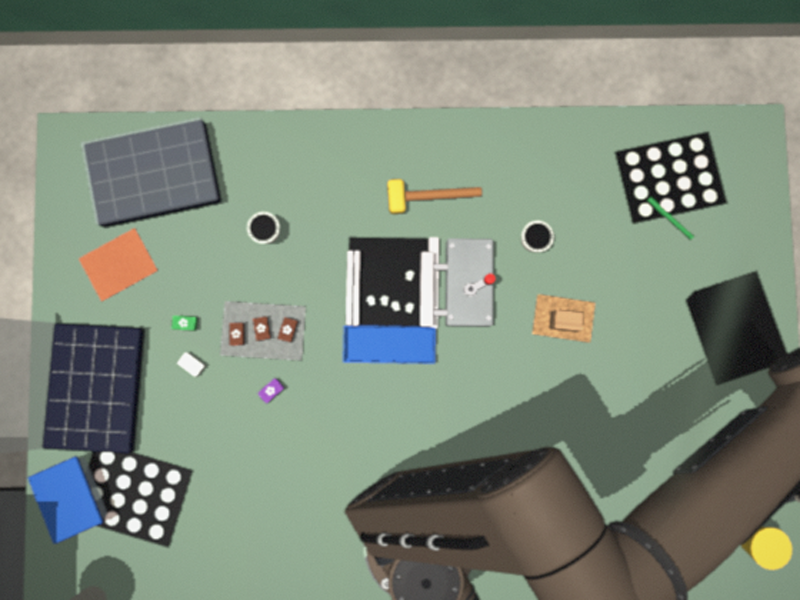

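View pics/side0.png

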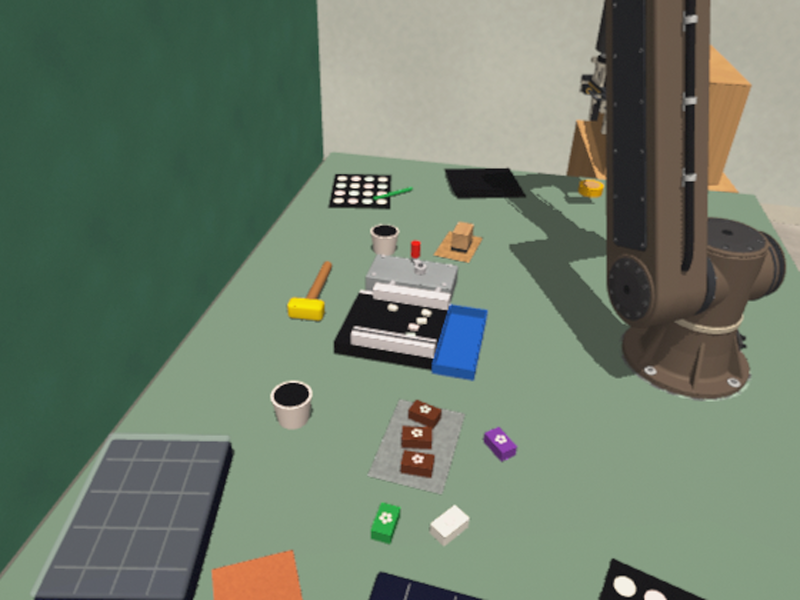

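The top view shows the three rosewood blanks on the mat at (236,334), (262,328) and (288,329). The look-alikes are green (184,323), white (191,364) and purple (270,391); only the reddish-brown ones on the grey mat fit. The scraper is on the pad at (568,320), chips are on the bed near (371–410,275–308), and the knob is at (490,279). I'll confirm these in an enlarged crop and measure them.

```bash
cat > h.py <<'E'
import numpy as np, cv2
from plant import r, vision
from scipy.spatial.transform import Rotation as R
def world(c,uv,z):
    """pixels (n,2) native -> world xy on plane z (fixed cameras)"""
    K=c["camera_matrix"];E=c["extrinsics"];uv=np.atleast_2d(uv).astype(float)
    d=np.c_[(uv[:,0]-K[0,2])/K[0,0],-(uv[:,1]-K[1,2])/K[1,1],-np.ones(len(uv))]
    o=-E[:3,:3].T@E[:3,3]; d=d@E[:3,:3]
    return o+d*((z-o[2])/d[:,2])[:,None]
def pix(c,p):
    K=c["camera_matrix"];E=c["extrinsics"];q=np.atleast_2d(p)@E[:3,:3].T+E[:3,3]
    return np.c_[K[0,2]-K[0,0]*q[:,0]/q[:,2],K[1,2]+K[1,1]*q[:,1]/q[:,2]]
def rects(c,mask,z,amin=5):
    """blobs of a mask -> (area px, centre xy, long-side angle deg, sides mm) on plane z"""
    n,l,s,_=cv2.connectedComponentsWithStats(mask.astype(np.uint8)); out=[]
    for i in range(1,n):
        if s[i,4]<amin: continue
        cs=cv2.findContours((l==i).astype(np.uint8),cv2.RETR_EXTERNAL,cv2.CHAIN_APPROX_NONE)[0][0][:,0]
        w=world(c,cs,z)[:,:2]; (cx,cy),(a,b),t=cv2.minAreaRect((w*1000).astype(np.float32))
        if a<b: t+=90;a,b=b,a
        out.append((int(s[i,4]),(round(cx,1),round(cy,1)),round((t+90)%180-90,1),(round(a,1),round(b,1))))
    return out
def st():
    s=r.get_state(); print("t",round(s["time_s"],2),"tcp",np.round(s["tcp_pos"]*1000,1),"rpy",np.round(s["eef_rot"],2),"F",np.round(s["contact_force"],1),"w",round(s["gripper_width"]*1000,1),s["gripper_force"]); return s
E
python3 - <<'E'
from h import *
c=dict(np.load("top0.npz"))
f=c["frame"]; crop=f[155:280,145:425]; cv2.imwrite("pics/crop0.png",cv2.resize(crop,(800,357),interpolation=cv2.INTER_CUBIC))
hsv=cv2.cvtColor(f,cv2.COLOR_BGR2HSV); h,s,v=cv2.split(hsv)
roi=np.zeros(f.shape[:2],bool); roi[155:280,145:425]=1
def m(lo,hi): return (cv2.inRange(hsv,lo,hi)>0)&roi
print("blue",rects(c,m((100,120,60),(125,255,255)),0.024,40))
print("brown",rects(c,m((0,70,20),(12,220,140)),0.022,20))
print("red",rects(c,m((0,180,120),(6,255,255))|m((174,180,120),(180,255,255)),0.098,5))
print("cork",rects(c,m((8,60,90),(22,220,255)),0.004,40))
print("white",rects(c,(s<60)&(v>185)&roi,0.036,4))
print("black",rects(c,(v<35)&roi,0.03,40))
E
```

```text
blue [(1664, (436.6, 60.5), 89.1, (198.7, 80.5))]
brown [(41, (473.8, 329.6), 14.1, (46.0, 18.0)), (49, (470.2, 278.4), -14.2, (46.8, 26.5)), (40, (463.0, 381.7), 0.3, (43.6, 9.3))]
red [(28, (565.8, -152.2), 89.2, (15.1, 12.0))]
cork [(1170, (487.0, -326.3), 80.8, (130.5, 89.9)), (118, (474.3, 340.5), 9.5, (49.3, 32.4)), (117, (470.3, 283.9), -18.5, (50.4, 29.9)), (108, (462.4, 396.3), 0.2, (47.5, 25.1))]
white [(91, (681.5, 334.9), 89.2, (68.8, 47.3)), (108, (664.1, -265.0), 89.2, (69.3, 66.4)), (2268, (567.4, -85.9), -1.5, (200.0, 151.9)), (457, (556.9, 139.8), -2.0, (159.4, 29.2)), (28, (582.9, 13.5), -0.9, (15.7, 15.5)), (27, (529.5, 99.6), -0.7, (18.7, 12.4)), (26, (529.6, 71.0), -12.0, (18.3, 14.6)), (27, (517.9, 45.6), -0.8, (15.5, 15.5)), (27, (512.8, 16.2), -0.9, (18.6, 12.4)), (31, (473.3, 336.7), -45.3, (17.3, 15.4)), (31, (468.7, 280.5), -0.1, (15.5, 15.4)), (30, (461.1, 391.2), 0.3, (15.5, 15.4)), (29, (337.7, 317.3), 89.1, (15.4, 15.2))]
black [(114, (666.5, -269.1), -1.8, (44.6, 44.1))]
```

View pics/crop0.png

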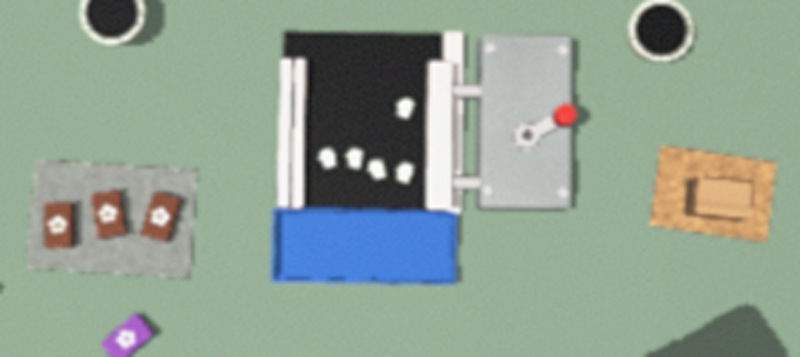

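The crop confirms three brown blanks with flowers, five chips on the bed, the lone scraper block at crop (725,197) on the cork, and the crank with its red knob at (566,114). Next I'll measure the scraper and the clamp edges.

```bash
python3 - <<'E'
from h import *
c=dict(np.load("top0.npz"));f=c["frame"].astype(int)
def cw(x,y,z): return world(c,[[145+x/2.857,155+y/2.857]],z)[0].round(3)
print("scraper corners",[cw(x,y,.056) for x,y in((698,180),(754,180),(754,213),(700,216))])
print("cork pad mid",cw(713,193,.004))
D=c["depth"];E=c["extrinsics"];K=c["camera_matrix"]
vv,uu=np.mgrid[0:420,0:560]; P=np.stack([(uu-K[0,2])/K[0,0]*D,-(vv-K[1,2])/K[1,1]*D,-D],-1)
W=(P-E[:3,3])@E[:3,:3]
def reg(n,x0,x1,y0,y1,z0,z1):
    m=(W[...,0]>x0)&(W[...,0]<x1)&(W[...,1]>y0)&(W[...,1]<y1)&(W[...,2]>z0)&(W[...,2]<z1)&(D>0)
    q=W[m]; 
    if len(q)<4: print(n,len(q));return
    (cx,cy),(a,b),t=cv2.minAreaRect((q[:,:2]*1000).astype(np.float32)); print(n,len(q),"z",q[:,2].mean().round(4),"c",round(cx,1),round(cy,1),"s",round(a,1),round(b,1),"ang",round(t,1))
reg("scraper",.42,.55,-.42,-.25,.045,.07)
reg("bench",.3,.4,.2,.3,-.1,.1)
reg("fixjaw",.45,.66,.115,.17,.046,.07)
reg("movjaw",.45,.66,-.06,.01,.046,.07)
reg("bed",.45,.70,.0,.12,.022,.036)
reg("housing",.45,.70,-.2,-.05,.04,.054)
reg("knob",.5,.62,-.2,-.08,.088,.11)
for i,x in enumerate((.38,.44,.49)): pass
reg("blanks0",.42,.52,.25,.307,.016,.03);reg("blanks1",.42,.52,.308,.36,.016,.03);reg("blanks2",.42,.52,.365,.42,.016,.03)
E
```

```text
scraper corners [array([ 0.498, -0.299,  0.056]), array([ 0.497, -0.36 ,  0.056]), array([ 0.461, -0.358,  0.056]), array([ 0.459, -0.3  ,  0.056])]
cork pad mid [ 0.486 -0.327  0.004]
scraper 265 z 0.0546 c 479.5 -326.5 s 61.0 40.3 ang 83.7
bench 1032 z -0.0007 c 349.8 250.0 s 99.9 99.8 ang 89.9
fixjaw 422 z 0.0553 c 555.1 135.8 s 24.9 158.0 ang 89.1
movjaw 448 z 0.0545 c 551.1 -34.7 s 46.8 160.3 ang 88.9
bed 2245 z 0.029 c 569.5 58.9 s 118.6 198.5 ang 89.4
housing 1748 z 0.047 c 566.9 -108.1 s 112.2 188.2 ang 88.5
knob 44 z 0.0964 c 567.7 -154.2 s 20.6 19.1 ang 1.2
blanks0 152 z 0.0232 c 469.3 280.9 s 30.3 49.7 ang 73.0
blanks1 151 z 0.023 c 473.1 337.8 s 50.3 31.5 ang 8.6
blanks2 144 z 0.0234 c 461.7 390.8 s 48.0 29.5 ang 1.5
```

```bash
python3 -m pendant --help 2>&1 | head -5; python3 -m pendant '[[[1,0,0,0,0,0,1],[1,0,0,0,0,0,1],[0,0,0,0,0,0,1],[0,0,0,0,0,0,1],[0,0,0,0,0,0,1],[0,0,0,0,0,0,1],[0,0,0,0,0,0,1],[0,0,0,0,0,0,1]]]' 40
```

```text
invalid input: not JSON, or not a number
time_s: 0.9
tcp_pos: [0.1344, -0.6627, 0.2486]
eef_rot: [-180.0, 0.0, -165.1]
contact_force: [-0.6, -0.5, 0.1]
gripper_width: 0.0881
gripper_force: 0.0
```

```bash
python3 -m pendant '[[[0,0,0,0,0,-1,1],[0,0,0,0,0,-1,1],[0,0,0,0,0,-1,1],[0,0,0,0,0,-1,1],[0,0,0,0,0,-1,1],[0,0,0,0,0,-1,1],[0,0,0,0,0,-1,1],[0,0,0,0,0,-1,1]]]' >/dev/null
python3 -m pendant '[[[0,0,0,0,0,-1,1],[0,0,0,0,0,-1,1],[0,0,0,0,0,-1,1],[0,0,0,0,0,-1,1],[0,0,0,0,0,-1,1],[0,0,0,0,0,-1,1],[0,0,0,0,0,-1,1],[0,0,0,0,0,-1,1]]]' >/dev/null
python3 -m pendant '[[[0,0,0,0,0,-1,1],[0,0,0,0,0,-0.2,1],[-0.93,-0.76,0,0,0,0,1],[-0.93,-0.76,0,0,0,0,1],[-0.93,-0.76,0,0,0,0,1],[-0.93,-0.76,0,0,0,0,1],[-0.93,-0.76,0,0,0,0,1],[-0.93,-0.76,0,0,0,0,1]]]'
python3 -m pendant '[[[-0.93,-0.76,0,0,0,0,1],[-0.93,-0.76,0,0,0,0,1],[-0.93,-0.76,0,0,0,0,1],[-0.93,-0.76,0,0,0,0,1],[-0.93,-0.76,0,0,0,0,1],[-0.93,-0.76,0,0,0,0,1],[-0.93,-0.76,0,0,0,0,1],[-0.93,-0.76,0,0,0,0,1]]]'
python3 -m pendant '[[[-0.93,-0.76,0,0,0,0,1],[-0.93,-0.76,0,0,0,0,1],[-0.93,-0.76,0,0,0,0,1],[-0.93,-0.76,0,0,0,0,1],[-0.93,-0.76,0,0,0,0,1],[-0.93,-0.76,0,0,0,0,1],[0,0,0,0,0,0,1],[0,0,0,0,0,0,1]]]'
cat >> h.py <<'E'
def cloud(name="top"):
    c=vision.capture(name);D=c["depth"];E=c["extrinsics"];K=c["camera_matrix"]
    vv,uu=np.mgrid[0:D.shape[0],0:D.shape[1]]; P=np.stack([(uu-K[0,2])/K[0,0]*D,-(vv-K[1,2])/K[1,1]*D,-D],-1)
    W=(P-E[:3,3])@E[:3,:3]; W[D<=0]=-9; return c,W
def reg(W,n,x0,x1,y0,y1,z0,z1):
    "box in mm -> rectangle of the points in it"
    q=W.reshape(-1,3)*1000; m=np.all((q>[x0,y0,z0])&(q<[x1,y1,z1]),1); q=q[m]
    if len(q)<4: print(n,len(q));return
    (cx,cy),(a,b),t=cv2.minAreaRect(q[:,:2].astype(np.float32)); 
    if a<b: a,b,t=b,a,t-90
    print(n,len(q),"z",q[:,2].mean().round(1),"c",round(cx,1),round(cy,1),"sides",round(a,1),round(b,1),"long-side ang",round((t+90)%180-90,1))
def go(x,y,z,yaw):
    "shift (units of 20 mm, tool axes after the turn) and turn (units of 4 deg) from the measured pose"
    s=st();p=s["tcp_pos"]*1000;w=s["eef_rot"][2]; M=R.from_euler("xyz",[180,0,yaw],degrees=True).as_matrix()
    d=M.T@(np.array([x,y,z])-p); print("units",np.round(d/20,2),"wz",round(-(((yaw-w)+180)%360-180)/4,2))
E
python3 - <<'E'
from h import *
c,W=cloud("top"); reg(W,"scraper",420,550,-420,-250,45,70)
c,W=cloud("side"); reg(W,"scraper side",420,550,-420,-250,50,70)
reg(W,"blank0",420,520,250,307,18,30);reg(W,"fixjaw",450,660,115,170,51,70)
go(479.5,-326.5,44,-96.3)
cv2.imwrite("pics/w1.png",vision.capture("wrist")["frame"])
E
```

```text
time_s: 3.3
tcp_pos: [0.2378, -0.5612, 0.2487]
eef_rot: [-180.0, -0.0, -96.5]
contact_force: [0.5, -0.5, -0.2]
gripper_width: 0.0875
gripper_force: 0.0
time_s: 4.1
tcp_pos: [0.3752, -0.4267, 0.2488]
eef_rot: [-180.0, -0.0, -96.5]
contact_force: [-0.6, -1.5, -0.5]
gripper_width: 0.0878
gripper_force: 0.0
time_s: 4.9
tcp_pos: [0.4778, -0.3263, 0.2486]
eef_rot: [180.0, -0.0, -96.4]
contact_force: [-0.1, 0.1, 0.7]
gripper_width: 0.0878
gripper_force: 0.0
scraper 239 z 54.4 c 479.3 -327.6 sides 58.3 40.6 long-side ang 82.8
scraper side 110 z 55.0 c 479.6 -320.1 sides 66.4 40.0 long-side ang 84.4
blank0 219 z 24.3 c 468.8 284.5 sides 51.2 33.4 long-side ang -17.0
fixjaw 414 z 56.1 c 556.1 137.4 sides 160.6 33.1 long-side ang -1.6
t 5.0 tcp [ 477.2 -327.   248.6] rpy [180.    -0.   -96.41] F [-0.4  0.6  0.4] w 87.4 0.0
units [-0.04 -0.11 10.23] wz -0.03
```

View pics/w1.png

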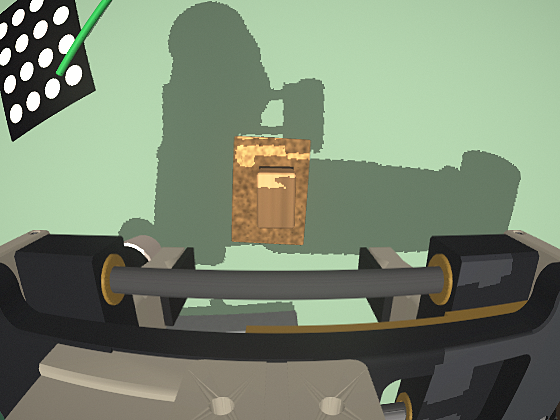

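The wrist view shows the scraper at (277,197), centred between the fingers (180 and 375). Descending and gripping.

```bash
python3 -m pendant '[[[0,-0.1,1,0,0,0,1],[0,0,1,0,0,0,1],[0,0,1,0,0,0,1],[0,0,1,0,0,0,1],[0,0,1,0,0,0,1],[0,0,1,0,0,0,1],[0,0,1,0,0,0,1],[0,0,1,0,0,0,1]]]'
python3 -m pendant '[[[0,0,1,0,0,0,1],[0,0,0.7,0,0,0,1],[0,0,0.5,0,0,0,1],[0,0,0,0,0,0,-1],[0,0,0,0,0,0,-1],[0,0,0,0,0,0,-1],[0,0,0,0,0,0,-1],[0,0,0,0,0,0,-1]]]' 45
python3 -m pendant '[[[0,0,0,0,0,0,-1],[0,0,0,0,0,0,-1],[0,0,-0.5,0,0,0,-1],[0,0,-1,0,0,0,-1],[0,0,-1,0,0,0,-1],[0,0,-1,0,0,0,-1],[0,0,-1,0,0,0,-1],[0,0,-1,0,0,0,-1]]]' 45
python3 - <<'E'
from h import *
c,W=cloud(); reg(W,"fj",450,660,115,170,50,70); reg(W,"mj front part",450,660,-42,30,50,62)
# clamp frame from fixed jaw
t=np.radians(-.9);O=np.array([555.1,135.8])-87.5*np.array([-np.sin(t),np.cos(t)])
Rm=np.array([[np.cos(t),-np.sin(t)],[np.sin(t),np.cos(t)]])
print("origin",O)
q=W.reshape(-1,3)*1000; L=(q[:,:2]-O)@Rm
m=(abs(L[:,0])<70)&(q[:,2]>50)&(q[:,2]<62)
for lo,hi in((-110,-40),(40,110)):
    k=m&(L[:,1]>lo)&(L[:,1]<hi); print(lo,np.percentile(L[k,1],[1,10,90,99]).round(1))
f=c["frame"];hsv=cv2.cvtColor(f,cv2.COLOR_BGR2HSV);
Lx=L.reshape(420,560,2); on=(Lx[...,0]>-82)&(Lx[...,0]<116)&(Lx[...,1]>-62)&(Lx[...,1]<73)
for a in rects(c,(hsv[...,1]<70)&(hsv[...,2]>130)&on,.036,6): print(a,((np.array(a[1])-O)@Rm).round(1))
print("knob/axis",(np.array([567.7,-154.2])-O)@Rm)
go(*(O+Rm@[75,-18]),120,-90.9)
E
```

```text
time_s: 5.85
tcp_pos: [0.4789, -0.3277, 0.088]
eef_rot: [-180.0, -0.0, -96.5]
contact_force: [-0.1, 0.5, 0.5]
gripper_width: 0.0872
gripper_force: 0.0
time_s: 6.65
tcp_pos: [0.4798, -0.3271, 0.0452]
eef_rot: [-179.9, -0.0, -96.4]
contact_force: [0.2, 0.6, 0.8]
gripper_width: 0.0532
gripper_force: 0.0
time_s: 7.45
tcp_pos: [0.4793, -0.3269, 0.156]
eef_rot: [-180.0, 0.0, -96.4]
contact_force: [-0.4, -0.4, -1.0]
gripper_width: 0.0399
gripper_force: 45.0
fj 395 z 56.0 c 555.0 135.9 sides 158.1 25.0 long-side ang -1.3
mj front part 373 z 55.2 c 551.5 -25.4 sides 160.8 28.1 long-side ang -1.0
origin [553.72560974  48.31079466]
-110 [-86.6 -81.4 -60.1 -59.7]
40 [75.1 77.9 96.9 99.7]
(101, (553.2, -10.8), -1.0, (162.2, 3.1)) [  0.4 -59.1]
(39, (582.9, 13.5), -0.9, (21.9, 15.5)) [ 29.7 -34.3]
(39, (529.5, 99.6), -0.8, (18.6, 18.6)) [-25.   50.9]
(37, (529.1, 70.2), -0.8, (18.7, 15.5)) [-25.   21.5]
(36, (516.3, 45.6), -0.8, (18.6, 15.5)) [-37.4  -3.3]
(35, (512.8, 14.7), -0.9, (18.6, 15.5)) [-40.4 -34.2]
knob/axis [  17.15356759 -202.26631122]
t 7.5 tcp [ 480.9 -327.8  159.6] rpy [-1.7972e+02 -1.1000e-01 -9.6320e+01] F [ 0.9 -0.4  2.8] w 39.8 44.999048709869385
units [-17.96  -7.09   1.98] wz -1.36
```

```bash
python3 -m pendant '[[[0,0,0,0,0,-0.68,-1],[0,0,0,0,0,-0.68,-1],[-0.97,-0.2,0,0,0,0,-1],[-0.97,-0.2,0,0,0,0,-1],[-0.97,-0.2,0,0,0,0,-1],[-0.97,-0.2,0,0,0,0,-1],[-0.97,-0.2,0,0,0,0,-1],[-0.97,-0.2,0,0,0,0,-1]]]' >/dev/null
python3 -m pendant '[[[-0.97,-0.2,0,0,0,0,-1],[-0.97,-0.2,0,0,0,0,-1],[-0.97,-0.2,0,0,0,0,-1],[-0.97,-0.2,0,0,0,0,-1],[-0.97,-0.2,0,0,0,0,-1],[-0.97,-0.2,0,0,0,0,-1],[-0.97,-0.2,0,0,0,0,-1],[-0.97,-0.2,0,0,0,0,-1]]]' >/dev/null
python3 -m pendant '[[[-0.97,-0.2,0,0,0,0,-1],[-0.97,-0.2,0,0,0,0,-1],[-0.97,-0.2,0,0,0,0,-1],[-0.97,-0.2,0,0,0,0,-1],[-0.97,-0.2,0,0,0,0,-1],[-0.97,-0.2,0,0,0,0,-1],[0,0,0,0,0,0,-1],[0,0,0,0,0,0,-1]]]'
cat >> h.py <<'E'
t=np.radians(-1.0);O=np.array([553.8,48.3]);Rm=np.array([[np.cos(t),-np.sin(t)],[np.sin(t),np.cos(t)]])
def C(x,y): return O+Rm@[x,y]
def L(x,y): return (np.array([x,y])-O)@Rm
E
python3 - <<'E'
from h import *
go(*C(12,10),72,-91)
E
```

```text
time_s: 9.9
tcp_pos: [0.5656, 0.0601, 0.1545]
eef_rot: [180.0, -0.0, -90.9]
contact_force: [-0.2, 0.5, -2.2]
gripper_width: 0.0403
gripper_force: 4.5
t 9.9 tcp [565.6  60.1 154.5] rpy [179.98  -0.   -90.88] F [-0.2  0.5 -2.2] w 40.3 4.498740658164024
units [ 0.1  -0.02  4.13] wz 0.03
```

The grip has slackened to 4.5 N. I'll wait, then check whether the block slipped.

```bash
python3 -m pendant '[[[0,0,0,0,0,0,-1],[0,0,0,0,0,0,-1],[0,0,0,0,0,0,-1],[0,0,0,0,0,0,-1],[0,0,0,0,0,0,-1],[0,0,0,0,0,0,-1],[0,0,0,0,0,0,-1],[0,0,0,0,0,0,-1]]]' 45
python3 - <<'E'
from h import *
c=vision.capture("side"); u=pix(c,[[.566,.06,.13]])[0].astype(int); print(u)
f=c["frame"][max(0,u[1]-75):u[1]+75,u[0]-100:u[0]+100]; cv2.imwrite("pics/s2.png",cv2.resize(f,(800,600),interpolation=cv2.INTER_CUBIC))
E
```

```text
time_s: 10.7
tcp_pos: [0.5658, 0.0597, 0.1546]
eef_rot: [-180.0, 0.0, -90.9]
contact_force: [1.1, 0.1, -0.8]
gripper_width: 0.0399
gripper_force: 45.0
[277 196]
```

View pics/s2.png

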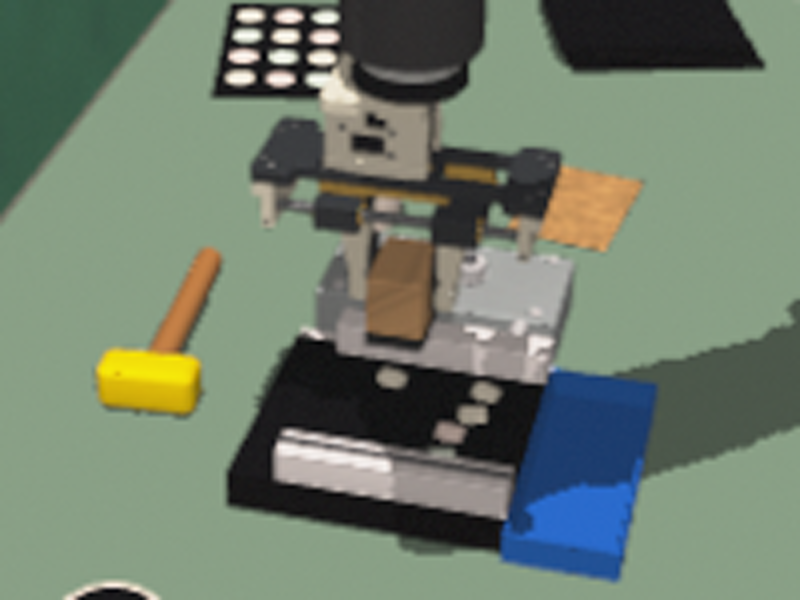

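The side view shows the block still between the fingers at (400,300), perhaps swung a little. I'll fit its y face with the depth data.

```bash
python3 - <<'E'
from h import *
c,W=cloud("side"); q=W.reshape(-1,3)*1000
p=np.array([565.8,59.7]); d=q[:,:2]-p; th=np.radians(-1); lx=d@[np.cos(th),np.sin(th)]; ly=d@[-np.sin(th),np.cos(th)]
m=(abs(lx)<15)&(ly>-15)&(ly<50)&(q[:,2]>95)&(q[:,2]<180)
x,y,z=lx[m],ly[m],q[m,2]; print(m.sum())
for zz in range(95,180,6):
    k=(z>=zz)&(z<zz+6)
    if k.sum(): print(zz,k.sum(),"ly med",np.median(y[k]).round(1),"min",y[k].min().round(1),"max",y[k].max().round(1))
k=(z<155)&(y>20)
A=np.c_[x[k],z[k],np.ones(k.sum())]; print(np.linalg.lstsq(A,y[k],rcond=None)[0],k.sum())
# foot bottom: lowest face point per lx band, and top outline
for a in range(-21,21,7):
    b=(lx>a)&(lx<a+7)&(ly>20)&(ly<45)&(q[:,2]>85)&(q[:,2]<200); print(a,q[b,2].min().round(1),q[b,2].max().round(1))
E
```

```text
283
107 1 ly med 32.0 min 32.0 max 32.0
113 18 ly med 32.7 min 29.0 max 37.0
119 22 ly med 32.2 min 28.6 max 37.1
125 19 ly med 32.4 min 28.3 max 36.6
131 21 ly med 32.6 min 27.9 max 35.4
137 22 ly med 31.9 min 28.2 max 34.1
143 20 ly med 32.7 min 29.3 max 35.5
149 20 ly med 31.6 min 28.2 max 33.8
155 23 ly med 32.0 min 29.6 max 35.6
161 109 ly med 12.9 min -14.6 max 34.9
167 8 ly med -1.8 min -12.5 max 30.8
[-1.48741234e-02 -2.23417090e-02  3.52671297e+01] 143
-21 115.8 167.4
-14 114.1 166.7
-7 113.0 166.1
0 114.4 169.0
7 113.9 166.8
14 112.5 168.2
```

The block hasn't slipped: it is upright with its underside 40 mm below the TCP. Lowering onto the bed in the middle lane, clear of the chips.

```bash
python3 -m pendant '[[[0.1,0,1,0,0,0,-1],[0,0,1,0,0,0,-1],[0,0,1,0,0,0,-1],[0,0,0.6,0,0,0,-1],[0,0,0.3,0,0,0,-1],[0,0,0.15,0,0,0,-1],[0,0,0,0,0,0,-1],[0,0,0,0,0,0,-1]]]' 50
python3 -m pendant '[[[0,0,0.05,0,0,0,-1],[0,0,0.05,0,0,0,-1],[0,0,0,0,0,0,-1],[0,0,0,0,0,0,-1],[0,0,0,0,0,0,-1],[0,0,0,0,0,0,-1],[0,0,0,0,0,0,-1],[0,0,0,0,0,0,-1]]]' 50
```

```text
time_s: 11.6
tcp_pos: [0.5662, 0.0579, 0.0743]
eef_rot: [-179.9, 0.0, -90.9]
contact_force: [-0.1, 0.1, -1.1]
gripper_width: 0.04
gripper_force: 50.0
time_s: 12.4
tcp_pos: [0.5657, 0.0576, 0.0715]
eef_rot: [180.0, -0.0, -90.9]
contact_force: [-0.7, 0.3, -1.4]
gripper_width: 0.0395
gripper_force: 50.0
```

```bash
for i in 1 2; do python3 -m pendant '[[[0,0,0.05,0,0,0,-1],[0,0,0,0,0,0,-1],[0,0,0,0,0,0,-1],[0,0,0,0,0,0,-1],[0,0,0,0,0,0,-1],[0,0,0,0,0,0,-1],[0,0,0,0,0,0,-1],[0,0,0,0,0,0,-1]]]' 50 | grep -E "tcp|cont"; done
```

```text
tcp_pos: [0.5658, 0.0577, 0.0708]
contact_force: [-0.9, 0.1, 5.1]
tcp_pos: [0.5658, 0.0577, 0.0708]
contact_force: [-5.8, -0.0, 14.9]
```

```bash
python3 -m pendant '[[[0,0,-0.04,0,0,0,-1],[0,0.3,0,0,0,0,-1],[0,0.3,0,0,0,0,-1],[0,0.3,0,0,0,0,-1],[0,0.3,0,0,0,0,-1],[0,0.3,0,0,0,0,-1],[0,0.3,0,0,0,0,-1],[0,0.3,0,0,0,0,-1]]]' 55
python3 -m pendant '[[[0,0.3,0,0,0,0,-1],[0,0.3,0,0,0,0,-1],[0,0.3,0,0,0,0,-1],[0,0.3,0,0,0,0,-1],[0,0.3,0,0,0,0,-1],[0,0.3,0,0,0,0,-1],[0,0.3,0,0,0,0,-1],[0,0.3,0,0,0,0,-1]]]' 55
python3 -m pendant '[[[0,0,0,0,0,0,-1],[0,0,-0.5,0,0,0,-1],[0,0,-1,0,0,0,-1],[0,0,-1,0,0,0,-1],[0,-0.5,0,0,0,0,-1],[0,-1,0,0,0,0,-1],[0,-1,0,0,0,0,-1],[0,-1,0,0,0,0,-1]]]' 55
python3 - <<'E'
from h import *
go(*C(75,-25.5),75,-91)
E
```

```text
time_s: 14.8
tcp_pos: [0.5239, 0.0586, 0.0708]
eef_rot: [-179.9, 0.0, -90.9]
contact_force: [3.2, -0.2, 5.4]
gripper_width: 0.0397
gripper_force: 55.0
time_s: 15.6
tcp_pos: [0.4759, 0.0594, 0.0708]
eef_rot: [-179.9, 0.0, -90.9]
contact_force: [3.9, -0.4, 5.8]
gripper_width: 0.0395
gripper_force: 55.0
time_s: 16.4
tcp_pos: [0.5454, 0.0576, 0.1194]
eef_rot: [179.9, -0.0, -91.0]
contact_force: [0.2, -0.4, -1.0]
gripper_width: 0.0398
gripper_force: 55.0
t 16.4 tcp [545.4  57.6 119.4] rpy [ 1.7986e+02 -3.0000e-02 -9.0950e+01] F [ 0.2 -0.4 -1. ] w 39.8 54.99900162220001
units [ 1.73 -4.18  2.22] wz 0.01
```

```bash
python3 -m pendant '[[[0.57,-0.8,0,0,0,0,-1],[0.57,-0.8,0,0,0,0,-1],[0.57,-0.8,0,0,0,0,-1],[0,-0.8,0,0,0,0,-1],[0,-0.8,0,0,0,0,-1],[0,-0.2,0,0,0,0,-1],[0,0,0,0,0,0,-1],[0,0,0,0,0,0,-1]]]' 55
python3 -m pendant '[[[0,0,1,0,0,0,-1],[0,0,1,0,0,0,-1],[0,0,0.2,0,0,0,-1],[0,0,0.1,0,0,0,-1],[0,0,0.06,0,0,0,-1],[0,0,0,0,0,0,-1],[0,0,0,0,0,0,-1],[0,0,0,0,0,0,-1]]]' 55
python3 - <<'E'
from h import *
go(*C(75,-25.5),70.8,-91)
E
```

```text
time_s: 17.2
tcp_pos: [0.628, 0.0222, 0.1195]
eef_rot: [179.9, -0.0, -90.9]
contact_force: [0.1, -0.7, -1.9]
gripper_width: 0.0394
gripper_force: 55.0
time_s: 18.0
tcp_pos: [0.6294, 0.0225, 0.0738]
eef_rot: [-179.9, 0.0, -90.9]
contact_force: [-0.8, -0.2, -1.6]
gripper_width: 0.0397
gripper_force: 55.0
t 18.0 tcp [629.4  22.5  73.8] rpy [-1.7995e+02  2.0000e-02 -9.0930e+01] F [-0.8 -0.2 -1.6] w 39.7 54.99865472316742
units [0.05 0.05 0.15] wz 0.02
```

```bash
python3 -m pendant '[[[0.05,0,0.08,0,0,0,-1],[0,0,0.07,0,0,0,-1],[0,0,0,0,0,0,-1],[0,0.3,0,0,0,0,-1],[0,0.4,0,0,0,0,-1],[0,0.4,0,0,0,0,-1],[0,0.4,0,0,0,0,-1],[0,0.4,0,0,0,0,-1]]]' 55
python3 -m pendant '[[[0,0.4,0,0,0,0,-1],[0,0.4,0,0,0,0,-1],[0,0.4,0,0,0,0,-1],[0,0.4,0,0,0,0,-1],[0,0.4,0,0,0,0,-1],[0,0.4,0,0,0,0,-1],[0,0.4,0,0,0,0,-1],[0,0.4,0,0,0,0,-1]]]' 55
python3 -m pendant '[[[0,0.4,0,0,0,0,-1],[0,0.4,0,0,0,0,-1],[0,0.4,0,0,0,0,-1],[0,0.4,0,0,0,0,-1],[0,0.4,0,0,0,0,-1],[0,0.4,0,0,0,0,-1],[0,0,0,0,0,0,-1],[0,0,-0.5,0,0,0,-1]]]' 55
python3 - <<'E'
from h import *
go(*C(75,41),75,-91)
c,W=cloud("side"); cv2.imwrite("pics/s3.png",cv2.resize(c["frame"][180:300,200:360],(800,600),interpolation=cv2.INTER_CUBIC))
E
```

```text
time_s: 18.8
tcp_pos: [0.5912, 0.0222, 0.0708]
eef_rot: [-179.9, 0.0, -90.9]
contact_force: [3.5, 0.3, 4.8]
gripper_width: 0.0397
gripper_force: 55.0
time_s: 19.6
tcp_pos: [0.5273, 0.0233, 0.0708]
eef_rot: [-179.9, 0.0, -90.9]
contact_force: [3.6, -0.2, 5.9]
gripper_width: 0.0397
gripper_force: 55.0
time_s: 20.4
tcp_pos: [0.4765, 0.0232, 0.0791]
eef_rot: [179.8, -0.1, -91.0]
contact_force: [-0.0, -0.6, -1.7]
gripper_width: 0.0397
gripper_force: 55.0
t 20.4 tcp [476.5  23.2  79.1] rpy [ 1.7976e+02 -7.0000e-02 -9.0970e+01] F [-0.  -0.6 -1.7] w 39.7 54.998685121536255
units [-3.37 -7.59  0.21] wz 0.01
```

View pics/s3.png

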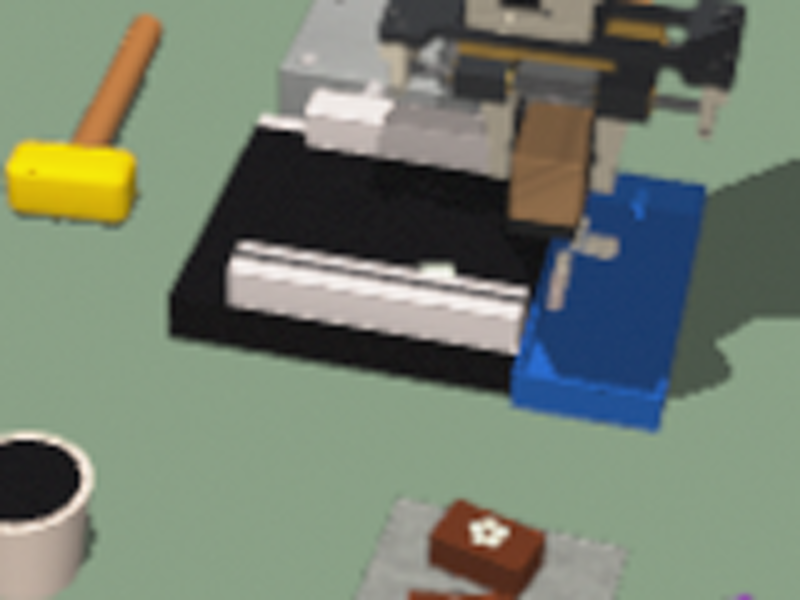

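Lane B is clear. One chip is left beside the fixed jaw at (435,268), and the others are in the trough. Now the third lane.

```bash
python3 -m pendant '[[[0,0,-1,0,0,0,-1],[0,0,-1,0,0,0,-1],[0,-1,0,0,0,0,-1],[-0.7,-1,0,0,0,0,-1],[-0.7,-1,0,0,0,0,-1],[-0.7,-0.95,0,0,0,0,-1],[-0.7,-0.9,0,0,0,0,-1],[-0.55,0,0,0,0,0,-1]]]' 55
python3 -m pendant '[[[0,0,0,0,0,0,-1],[0,0,1,0,0,0,-1],[0,0,1,0,0,0,-1],[0,0,0.2,0,0,0,-1],[0,0,0.1,0,0,0,-1],[0,0,0,0,0,0,-1],[0,0,0,0,0,0,-1],[0,0,0,0,0,0,-1]]]' 55
python3 - <<'E'
from h import *
go(*C(20,41),70.8,-91)
E
```

```text
time_s: 21.25
tcp_pos: [0.5779, 0.0897, 0.1193]
eef_rot: [179.9, -0.0, -91.0]
contact_force: [-0.3, 0.0, -1.4]
gripper_width: 0.0395
gripper_force: 55.0
time_s: 22.05
tcp_pos: [0.5776, 0.0894, 0.075]
eef_rot: [-179.9, 0.0, -90.9]
contact_force: [-0.3, 1.3, -1.6]
gripper_width: 0.0397
gripper_force: 55.0
t 22.05 tcp [577.6  89.4  75. ] rpy [-1.7993e+02  3.0000e-02 -9.0930e+01] F [-0.3  1.3 -1.6] w 39.7 54.99856352806091
units [0.03 0.15 0.21] wz 0.02
```

```bash
python3 -m pendant '[[[0,0,0.1,0,0,0,-1],[0,0,0.1,0,0,0,-1],[0,0,0.01,0,0,0,-1],[0,0.3,0,0,0,0,-1],[0,0.4,0,0,0,0,-1],[0,0.4,0,0,0,0,-1],[0,0.4,0,0,0,0,-1],[0,0.4,0,0,0,0,-1]]]' 55
python3 -m pendant '[[[0,0.4,0,0,0,0,-1],[0,0.4,0,0,0,0,-1],[0,0.4,0,0,0,0,-1],[0,0.4,0,0,0,0,-1],[0,0.4,0,0,0,0,-1],[0,0.4,0,0,0,0,-1],[0,0.4,0,0,0,0,-1],[0,0.4,0,0,0,0,-1]]]' 55
python3 -m pendant '[[[0,0,0,0,0,0,-1],[0,0,-1,0,0,0,-1],[0,0,-1,0,0,0,-1],[0,0,-1,0,0,0,-1],[0,0,-1,0,0,0,-1],[0,0,-1,0,0,0,-1],[1,0,0,0,0,0,-1],[1,0,0,0,0,0,-1]]]' 55
python3 -m pendant '[[[1,0,0,0,0,0,-1],[1,0,0,0,0,0,-1],[1,0,0,0,0,0,-1],[1,0,0,0,0,0,-1],[1,0,0,0,0,0,-1],[1,0,0,0,0,0,-1],[1,0,0,0,0,0,-1],[1,0,0,0,0,0,-1]]]' 55
python3 - <<'E'
from h import *
c,W=cloud("top"); f=c["frame"]; cv2.imwrite("pics/t4.png",cv2.resize(f[150:270,220:380],(800,600),interpolation=cv2.INTER_CUBIC))
go(487,-326.5,160,-99.2)
E
```

```text
time_s: 22.85
tcp_pos: [0.5397, 0.0903, 0.0708]
eef_rot: [-179.9, 0.1, -90.9]
contact_force: [2.9, 0.3, 4.9]
gripper_width: 0.0401
gripper_force: 55.0
time_s: 23.65
tcp_pos: [0.4757, 0.0914, 0.0708]
eef_rot: [-179.9, 0.1, -90.9]
contact_force: [3.2, -0.4, 4.9]
gripper_width: 0.0398
gripper_force: 55.0
time_s: 24.45
tcp_pos: [0.4733, 0.0507, 0.1699]
eef_rot: [180.0, 0.0, -90.9]
contact_force: [0.3, -0.4, -0.8]
gripper_width: 0.0395
gripper_force: 55.0
time_s: 25.25
tcp_pos: [0.4703, -0.1097, 0.1691]
eef_rot: [179.9, 0.0, -91.0]
contact_force: [-0.1, -0.1, -0.6]
gripper_width: 0.04
gripper_force: 55.0
t 25.3 tcp [ 470.  -111.3  169. ] rpy [ 1.7984e+02 -1.0000e-02 -9.0960e+01] F [-0.  -3.5 -0.1] w 39.9 54.998154044151306
units [10.48 -2.56  0.45] wz 2.06
```

View pics/t4.png

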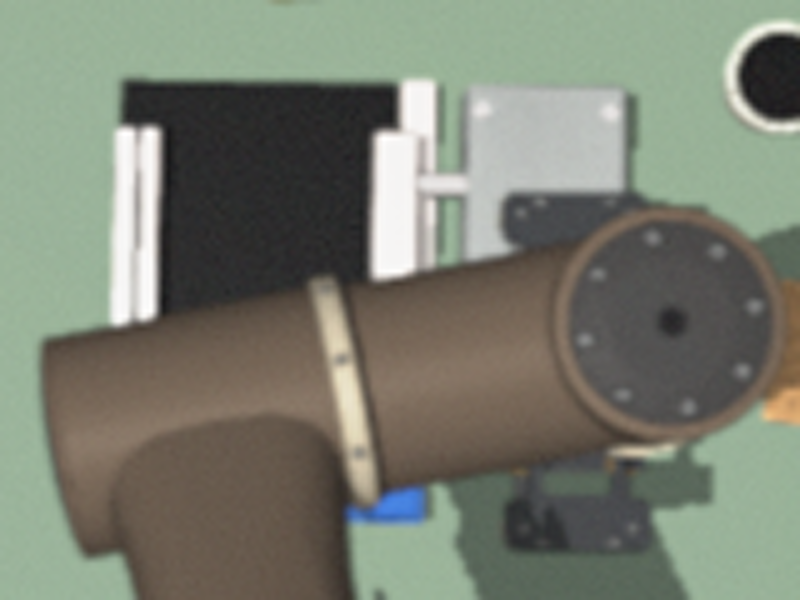

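The back of the bed is clear, but the arm hides the front part. I'll move on to the pad and look again from there.

```bash
python3 -m pendant '[[[0,0,0,0,0,1,-1],[0,0,0,0,0,1.0,-1],[0.95,-0.23,0,0,0,0.06,-1],[0.95,-0.23,0,0,0,0,-1],[0.95,-0.23,0,0,0,0,-1],[0.95,-0.23,0,0,0,0,-1],[0.95,-0.23,0,0,0,0,-1],[0.95,-0.23,0,0,0,0,-1]]]' 55 >/dev/null
python3 -m pendant '[[[0.95,-0.23,0,0,0,0,-1],[0.95,-0.23,0,0,0,0,-1],[0.95,-0.23,0,0,0,0,-1],[0.95,-0.23,0,0,0,0,-1],[0.95,-0.23,0,0,0,0,-1],[0,0,0,0,0,0,-1],[0,0,0,0,0,0,-1],[0,0,0,0,0,0,-1]]]' 55
python3 - <<'E'
from h import *
c,W=cloud("top"); f=c["frame"]; cv2.imwrite("pics/t5.png",cv2.resize(f[160:265,230:370],(800,600),interpolation=cv2.INTER_CUBIC))
go(487,-326.5,44.5,-99.2)
E
```

```text
time_s: 26.9
tcp_pos: [0.488, -0.3226, 0.1695]
eef_rot: [179.9, 0.0, -99.2]
contact_force: [0.8, -0.6, -1.0]
gripper_width: 0.0395
gripper_force: 55.0
t 26.95 tcp [ 488.3 -322.6  169.7] rpy [ 1.7996e+02  2.0000e-02 -9.9150e+01] F [ 0.5 -0.3 -2.2] w 39.5 54.99870479106903
units [0.2  0.03 6.26] wz 0.01
```

View pics/t5.png

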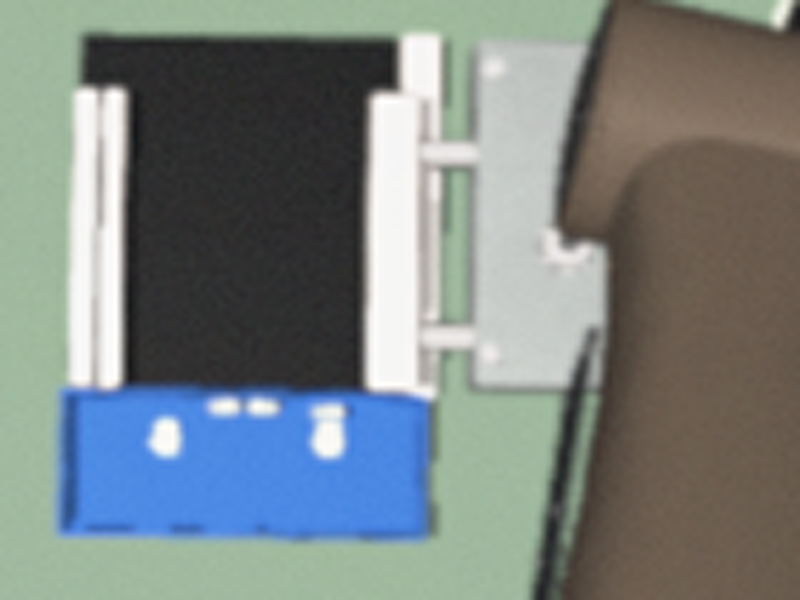

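All five chips are inside the blue trough at (165,437), (223,406), (262,406), (328,412) and (328,440), and the bed is clear. Now I'll set the block down and check the chips' heights.

```bash
python3 -m pendant '[[[0.2,0,1,0,0,0,-1],[0,0,1,0,0,0,-1],[0,0,1,0,0,0,-1],[0,0,1,0,0,0,-1],[0,0,1,0,0,0,-1],[0,0,0.7,0,0,0,-1],[0,0,0.3,0,0,0,-1],[0,0,0,0,0,0,-1]]]' 55
python3 - <<'E'
from h import *
c,W=cloud("top")
for u,v in((165,437),(223,406),(262,406),(328,412),(328,440)):
    a,b=int(round(160+v/5.714)),int(round(230+u/5.714)); w=W[a-1:a+2,b-1:b+2].reshape(-1,3)*1000; print([tuple(L(*p[:2]).round(0))+(p[2].round(0),) for p in w[1::3]])
go(487,-326.5,44.8,-99.2)
E
```

```text
time_s: 27.75
tcp_pos: [0.4877, -0.3268, 0.0494]
eef_rot: [179.9, 0.0, -99.1]
contact_force: [0.5, -0.4, -0.9]
gripper_width: 0.0396
gripper_force: 55.0
[(np.float64(-102.0), np.float64(51.0), np.float64(7.0)), (np.float64(-105.0), np.float64(51.0), np.float64(8.0)), (np.float64(-108.0), np.float64(51.0), np.float64(3.0))]
[(np.float64(-86.0), np.float64(20.0), np.float64(16.0)), (np.float64(-89.0), np.float64(20.0), np.float64(17.0)), (np.float64(-92.0), np.float64(20.0), np.float64(3.0))]
[(np.float64(-87.0), np.float64(-2.0), np.float64(26.0)), (np.float64(-90.0), np.float64(-2.0), np.float64(30.0)), (np.float64(-92.0), np.float64(-2.0), np.float64(8.0))]
[(np.float64(-89.0), np.float64(-36.0), np.float64(18.0)), (np.float64(-92.0), np.float64(-36.0), np.float64(20.0)), (np.float64(-95.0), np.float64(-37.0), np.float64(3.0))]
[(np.float64(-105.0), np.float64(-36.0), np.float64(14.0)), (np.float64(-108.0), np.float64(-37.0), np.float64(9.0)), (np.float64(-111.0), np.float64(-37.0), np.float64(6.0))]
t 27.8 tcp [ 488.2 -327.1   50.2] rpy [ 1.7999e+02 -1.0000e-02 -9.9130e+01] F [-0.3  0.3 -0.9] w 39.5 54.99872803688049
units [-0.02  0.07  0.27] wz 0.02
```

```bash
python3 -m pendant '[[[0,0.05,0.12,0,0,0,-1],[0,0,0.06,0,0,0,-1],[0,0,0.04,0,0,0,-1],[0,0,0,0,0,0,-1],[0,0,0,0,0,0,-1],[0,0,0,0,0,0,-1],[0,0,0,0,0,0,-1],[0,0,0,0,0,0,-1]]]' 55
```

```text
time_s: 28.6
tcp_pos: [0.4871, -0.3273, 0.0456]
eef_rot: [-180.0, -0.0, -99.2]
contact_force: [0.1, -0.4, -0.9]
gripper_width: 0.0396
gripper_force: 55.0
```

```bash
python3 -m pendant '[[[0,0,0.04,0,0,0,-1],[0,0,0,0,0,0,-1],[0,0,0,0,0,0,-1],[0,0,0,0,0,0,0],[0,0,0,0,0,0,1],[0,0,0,0,0,0,1],[0,0,0,0,0,0,1],[0,0,0,0,0,0,1]]]' 10
python3 -m pendant '[[[0,0,0,0,0,0,1],[0,0,-0.5,0,0,0,1],[0,0,-1,0,0,0,1],[0,0,-1,0,0,0,1],[0,0,-1,0,0,0,1],[0,0,-1,0,0,0,1],[0,0,-1,0,0,0,1],[0,0,0,0,0,0,1]]]'
python3 - <<'E'
from h import *
c,W=cloud("top"); reg(W,"scraper",420,550,-420,-250,48,65)
reg(W,"pad",420,550,-420,-240,2,8)
reg(W,"blank0",420,520,250,307,16,30);reg(W,"blank1",420,520,308,362,16,30);reg(W,"blank2",420,520,365,425,16,30)
c,W=cloud("side"); cv2.imwrite("pics/s6.png",cv2.resize(c["frame"][200:290,250:370],(800,600),interpolation=cv2.INTER_CUBIC))
st()
E
```

```text
time_s: 29.4
tcp_pos: [0.4871, -0.3272, 0.0448]
eef_rot: [-180.0, -0.0, -99.2]
contact_force: [0.1, -0.1, -0.7]
gripper_width: 0.0701
gripper_force: 0.0
time_s: 30.2
tcp_pos: [0.4887, -0.328, 0.1587]
eef_rot: [-179.7, -0.1, -99.1]
contact_force: [-0.2, 0.1, 0.8]
gripper_width: 0.0874
gripper_force: 0.0
scraper 131 z 54.6 c 485.1 -320.9 sides 51.2 31.4 long-side ang 80.4
pad 133 z 4.8 c 449.0 -343.7 sides 138.2 74.9 long-side ang 70.3
blank0 151 z 23.7 c 469.5 281.3 sides 49.6 30.5 long-side ang -18.0
blank1 153 z 23.5 c 472.7 337.7 sides 50.1 30.3 long-side ang 8.8
blank2 146 z 23.6 c 461.5 391.2 sides 47.4 29.1 long-side ang 1.3
t 30.3 tcp [ 487.3 -327.2  155.8] rpy [-179.9    -0.    -99.18] F [ 0.3  0.3 -0.5] w 87.4 0.0
```

View pics/s6.png

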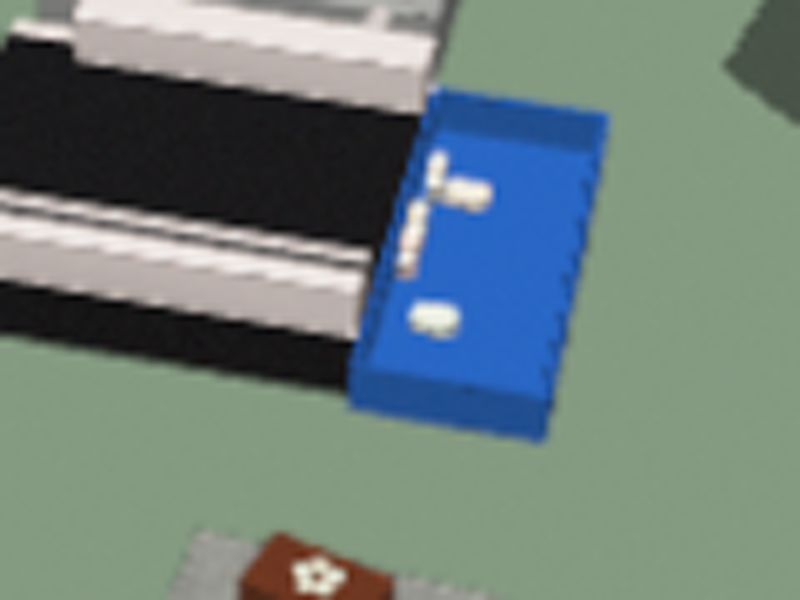

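The chips are on the trough floor around (410–490,150–320) and the bed is bare. Before going to the blanks, I'll check the scraper from the side camera and compute the move.

```bash
python3 - <<'E'
from h import *
c,W=cloud("side"); reg(W,"scraper top",420,550,-420,-250,53.5,70); reg(W,"pad",430,550,-410,-250,2,8)
go(469.4,281.2,70,-107.5)
E
```

```text
scraper top 82 z 55.4 c 487.6 -322.3 sides 60.9 40.3 long-side ang 79.6
pad 269 z 4.0 c 490.1 -326.9 sides 151.6 113.9 long-side ang -87.9
t 30.35 tcp [ 486.9 -327.1  154.9] rpy [-1.7999e+02  1.0000e-02 -9.9180e+01] F [ 0.2 -0.1  0.2] w 87.7 0.0
units [-28.74   9.98   4.25] wz 2.08
```

```bash
python3 -m pendant '[[[0,0,0,0,0,1,1],[0,0,0,0,0,1,1],[-0.96,0.33,0,0,0,0.08,1],[-0.96,0.33,0,0,0,0,1],[-0.96,0.33,0,0,0,0,1],[-0.96,0.33,0,0,0,0,1],[-0.96,0.33,0,0,0,0,1],[-0.96,0.33,0,0,0,0,1]]]' >/dev/null
python3 -m pendant '[[[-0.96,0.33,0,0,0,0,1],[-0.96,0.33,0,0,0,0,1],[-0.96,0.33,0,0,0,0,1],[-0.96,0.33,0,0,0,0,1],[-0.96,0.33,0,0,0,0,1],[-0.96,0.33,0,0,0,0,1],[-0.96,0.33,0,0,0,0,1],[-0.96,0.33,0,0,0,0,1]]]' >/dev/null
python3 -m pendant '[[[-0.96,0.33,0,0,0,0,1],[-0.96,0.33,0,0,0,0,1],[-0.96,0.33,0,0,0,0,1],[-0.96,0.33,0,0,0,0,1],[-0.96,0.33,0,0,0,0,1],[-0.96,0.33,0,0,0,0,1],[-0.96,0.33,0,0,0,0,1],[-0.96,0.33,0,0,0,0,1]]]' >/dev/null
python3 -m pendant '[[[-0.96,0.33,0,0,0,0,1],[-0.96,0.33,0,0,0,0,1],[-0.96,0.33,0,0,0,0,1],[-0.96,0.33,0,0,0,0,1],[-0.96,0.33,0,0,0,0,1],[-0.96,0.33,1,0,0,0,1],[-0.96,0.33,1,0,0,0,1],[-0.96,0.33,1,0,0,0,1]]]'
python3 - <<'E'
from h import *
c,W=cloud("side"); 
reg(W,"blank0",420,520,240,307,22.5,32);reg(W,"blank1",420,520,310,362,22.5,32);reg(W,"blank2",420,520,367,425,22.5,32)
c,W=cloud("top"); reg(W,"scraper",420,550,-420,-250,48,65)
go(469.4,281.2,27,-107.5)
E
```

```text
time_s: 33.55
tcp_pos: [0.4708, 0.2821, 0.0934]
eef_rot: [180.0, -0.1, -107.5]
contact_force: [0.5, 1.0, 0.4]
gripper_width: 0.0872
gripper_force: 0.0
blank0 130 z 25.1 c 435.3 273.9 sides 40.0 31.9 long-side ang -15.8
blank1 203 z 25.1 c 473.1 340.4 sides 47.4 32.0 long-side ang 8.7
blank2 244 z 25.0 c 461.9 395.3 sides 50.2 33.3 long-side ang 2.0
scraper 250 z 54.8 c 488.4 -326.4 sides 61.2 39.5 long-side ang 81.1
t 33.65 tcp [469.8 282.   91.4] rpy [ 179.87   -0.28 -107.43] F [-0.6 -0.7 -0.4] w 87.9 0.0
units [0.05 0.01 3.22] wz 0.02
```

```bash
python3 - <<'E'
from h import *
a=vision.capture("side")["frame"][250:360,230:370]; b=vision.capture("wrist")["frame"]
cv2.imwrite("pics/w7.png",np.hstack([cv2.resize(a,(400,314)),cv2.resize(b,(400,314))]))
E
```

```text
(no output)
```

View pics/w7.png

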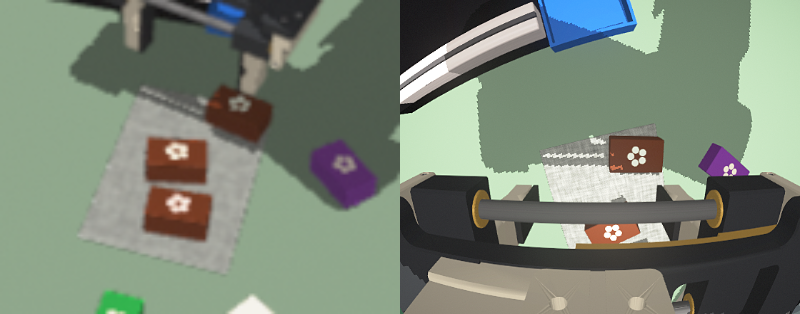

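Both views show blank0 knocked about 4 cm towards the robot, now at the mat's front edge (left panel (238,110), right panel (635,155)). I'll take the middle blank first and measure blank0 once the view is clear.

```bash
python3 - <<'E'
from h import *
go(472.9,337.8,27,-81.2)
E
```

```text
t 33.75 tcp [470.6 281.2  93.6] rpy [ 1.7994e+02 -1.6000e-01 -1.0745e+02] F [0.8 0.6 0.1] w 87.7 0.0
units [-2.78 -0.55  3.33] wz -6.56
```

```bash
python3 -m pendant '[[[0,0,0,0,0,-0.94,1],[0,0,0,0,0,-0.94,1],[0,0,0,0,0,-0.94,1],[0,0,0,0,0,-0.94,1],[0,0,0,0,0,-0.94,1],[0,0,0,0,0,-0.94,1],[0,0,0,0,0,-0.92,1],[-0.78,-0.15,0,0,0,0,1]]]' 30 >/dev/null
python3 -m pendant '[[[-1,-0.2,0,0,0,0,1],[-1,-0.2,0,0,0,0,1],[0,0,1,0,0,0,1],[0,0,1,0,0,0,1],[0,0,0.5,0,0,0,1],[0,0,0,0,0,0,1],[0,0,0,0,0,0,1],[0,0,0,0,0,0,1]]]' 30
python3 - <<'E'
from h import *
go(472.9,337.8,27,-81.2)
E
```

```text
time_s: 35.35
tcp_pos: [0.4741, 0.339, 0.0457]
eef_rot: [-179.9, 0.1, -81.2]
contact_force: [0.1, -0.3, -0.1]
gripper_width: 0.0877
gripper_force: 0.0
t 35.35 tcp [474.1 339.   45.7] rpy [-1.7993e+02  5.0000e-02 -8.1240e+01] F [ 0.1 -0.3 -0.1] w 87.7 0.0
units [0.05 0.07 0.93] wz -0.01
```

```bash
python3 -m pendant '[[[0.05,0.07,0.6,0,0,0,1],[0,0,0.33,0,0,0,1],[0,0,0,0,0,0,-1],[0,0,0,0,0,0,-1],[0,0,0,0,0,0,-1],[0,0,0,0,0,0,-1],[0,0,0,0,0,0,-1],[0,0,0,0,0,0,-1]]]' 30
python3 -m pendant '[[[0,0,0,0,0,0,-1],[0,0,-0.5,0,0,0,-1],[0,0,-1,0,0,0,-1],[0,0,-1,0,0,0,-1],[0,0,-1,0,0,0,-1],[0,0,-1,0,0,0,-1],[0,0,-0.5,0,0,0,-1],[0,0,0,0,0,0,-1]]]' 30
python3 - <<'E'
from h import *
go(*C(0,57.5),127,-91)
E
```

```text
time_s: 36.15
tcp_pos: [0.4725, 0.337, 0.0262]
eef_rot: [180.0, -0.0, -81.3]
contact_force: [-0.5, 0.3, -0.2]
gripper_width: 0.0497
gripper_force: 30.0
time_s: 36.95
tcp_pos: [0.473, 0.3378, 0.128]
eef_rot: [-179.9, 0.1, -81.2]
contact_force: [-0.7, 0.4, -0.7]
gripper_width: 0.0497
gripper_force: 30.0
t 36.95 tcp [473.  337.8 128. ] rpy [-1.7986e+02  1.3000e-01 -8.1240e+01] F [-0.7  0.4 -0.7] w 49.7 29.95661348104477
units [11.53 -4.29  0.05] wz 2.44
```

```bash
python3 -m pendant '[[[0,0,0,0,0,0.81,-1],[0,0,0,0,0,0.81,-1],[0,0,0,0,0,0.82,-1],[0.97,-0.36,0,0,0,0,-1],[0.97,-0.36,0,0,0,0,-1],[0.97,-0.36,0,0,0,0,-1],[0.97,-0.36,0,0,0,0,-1],[0.97,-0.36,0,0,0,0,-1]]]' 30 >/dev/null
python3 -m pendant '[[[0.97,-0.36,0,0,0,0,-1],[0.97,-0.36,0,0,0,0,-1],[0.97,-0.36,0,0,0,0,-1],[0.97,-0.36,0,0,0,0,-1],[0.97,-0.36,0,0,0,0,-1],[0.97,-0.36,0,0,0,0,-1],[0.97,-0.33,0,0,0,0,-1],[0,0,0,0,0,0,-1]]]' 30
python3 -m pendant '[[[0,0,0.5,0,0,0,-1],[0,0,1,0,0,0,-1],[0,0,1,0,0,0,-1],[0,0,0.5,0,0,0,-1],[0,0,0,0,0,0,-1],[0,0,0,0,0,0,-1],[0,0,0,0,0,0,-1],[0,0,0,0,0,0,-1]]]' 30
python3 - <<'E'
from h import *
c,W=cloud("top"); reg(W,"blank0",390,520,240,307,16,32);reg(W,"blank2",420,520,367,425,16,30)
go(*C(0,56),53.5,-91)
E
```

```text
time_s: 38.55
tcp_pos: [0.5538, 0.1007, 0.1249]
eef_rot: [179.9, -0.1, -91.1]
contact_force: [-0.3, -0.6, -0.0]
gripper_width: 0.0498
gripper_force: 30.0
time_s: 39.35
tcp_pos: [0.5546, 0.1032, 0.067]
eef_rot: [-179.9, 0.0, -91.0]
contact_force: [-0.2, -0.7, -1.0]
gripper_width: 0.0494
gripper_force: 30.0
blank0 1
blank2 0
t 39.4 tcp [554.5 103.1  66.9] rpy [-1.7993e+02  4.0000e-02 -9.1010e+01] F [-0.1 -0.1  0.1] w 49.9 29.956848621368408
units [-0.06 -0.01  0.67] wz -0.0
```

```bash
python3 -m pendant '[[[-0.06,0,0.4,0,0,0,-1],[0,0,0.22,0,0,0,-1],[0,0,0.05,0,0,0,-1],[0,0,0,0,0,0,-1],[0,0,0,0,0,0,-1],[0,0,0,0,0,0,-1],[0,0,0,0,0,0,-1],[0,0,0,0,0,0,-1]]]' 30
python3 -m pendant '[[[0,0,0,0,0,0,-0.2],[0,0,0,0,0,0,0.3],[0,0,0,0,0,0,1],[0,0,0,0,0,0,1],[0,0,-0.5,0,0,0,1],[0,0,-1,0,0,0,1],[0,0,-1,0,0,0,1],[0,0,-1,0,0,0,1]]]' 30
python3 - <<'E'
from h import *
c,W=cloud("side"); reg(W,"blank0",390,520,240,307,22,32);reg(W,"blank2",420,520,367,425,22.5,30)
c,W=cloud("top"); reg(W,"blank0",390,520,240,307,16,32)
a=c["frame"]; cv2.imwrite("pics/t8.png",cv2.resize(a[160:270,150:310],(800,550),interpolation=cv2.INTER_CUBIC))
E
```

```text
time_s: 40.2
tcp_pos: [0.554, 0.104, 0.053]
eef_rot: [180.0, -0.0, -91.0]
contact_force: [-3.3, 0.9, 5.9]
gripper_width: 0.0498
gripper_force: 30.0
time_s: 41.0
tcp_pos: [0.5541, 0.1039, 0.1241]
eef_rot: [-180.0, -0.0, -91.0]
contact_force: [0.4, -1.1, 0.3]
gripper_width: 0.0873
gripper_force: 0.0
blank0 190 z 25.0 c 430.6 275.3 sides 51.1 32.7 long-side ang -19.1
blank2 238 z 25.3 c 461.5 395.5 sides 50.3 32.7 long-side ang -0.4
blank0 12 z 24.7 c 444.0 255.9 sides 15.6 7.2 long-side ang -1.3
```

View pics/t8.png

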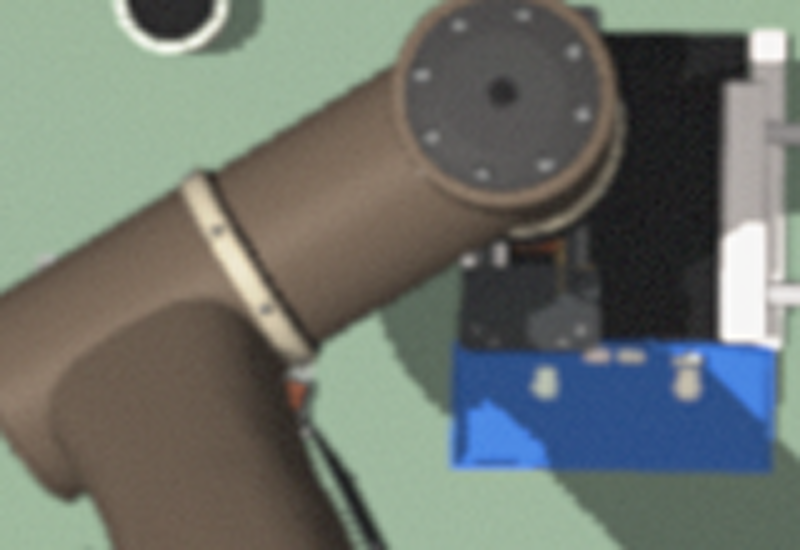

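The arm hides blank0 from above. The corrected side-camera estimate puts it at about (430.5,272), and blank2 is unmoved. Blank2 is next.

```bash
python3 - <<'E'
from h import *
go(461.5,391.2,66,-89)
E
```

```text
t 41.1 tcp [555.9 104.7 126.3] rpy [-1.7972e+02  1.2000e-01 -9.0980e+01] F [ 0.6 -0.1 -0.5] w 87.5 0.0
units [-14.41   4.47   3.02] wz -0.49
```

```bash
python3 -m pendant '[[[0,0,0,0,0,-0.5,1],[-0.96,0.29,0,0,0,0,1],[-0.96,0.29,0,0,0,0,1],[-0.96,0.29,0,0,0,0,1],[-0.96,0.29,0,0,0,0,1],[-0.96,0.29,0,0,0,0,1],[-0.96,0.29,0,0,0,0,1],[-0.96,0.29,0,0,0,0,1]]]' 30 >/dev/null
python3 -m pendant '[[[-0.96,0.29,0,0,0,0,1],[-0.96,0.29,0,0,0,0,1],[-0.96,0.29,0,0,0,0,1],[-0.96,0.29,0,0,0,0,1],[-0.96,0.29,0,0,0,0,1],[-0.96,0.29,0,0,0,0,1],[-0.96,0.29,0,0,0,0,1],[-0.96,0.29,0,0,0,0,1]]]' 30 >/dev/null
python3 -m pendant '[[[0,0,1,0,0,0,1],[0,0,1,0,0,0,1],[0,0,1,0,0,0,1],[0,0,0.5,0,0,0,1],[0,0,0,0,0,0,1],[0,0,0,0,0,0,1],[0,0,0,0,0,0,1],[0,0,0,0,0,0,1]]]' 30
python3 - <<'E'
from h import *
c,W=cloud("top"); reg(W,"blank0",390,520,235,307,16,32); reg(W,"placed",520,590,80,121,42,62);
reg(W,"placed side",520,590,80,121,50.5,58) if 0 else None
go(461.5,391.2,26.5,-89)
a=c["frame"];b=vision.capture("wrist")["frame"]
cv2.imwrite("pics/t9.png",np.hstack([cv2.resize(a[160:270,150:310],(400,314)),cv2.resize(b,(400,314))]))
E
```

```text
time_s: 43.5
tcp_pos: [0.4625, 0.391, 0.0538]
eef_rot: [-179.9, 0.1, -89.0]
contact_force: [-0.5, -0.4, -0.5]
gripper_width: 0.0874
gripper_force: 0.0
blank0 152 z 23.5 c 430.7 272.2 sides 48.8 31.3 long-side ang -18.5
placed 148 z 50.9 c 554.5 103.6 sides 47.3 27.7 long-side ang -0.6
t 43.55 tcp [462.5 390.9  53.7] rpy [-1.7995e+02  7.0000e-02 -8.9020e+01] F [ 0.5 -0.7 -0.1] w 87.9 0.0
units [-0.02  0.05  1.36] wz -0.0
```

View pics/t9.png

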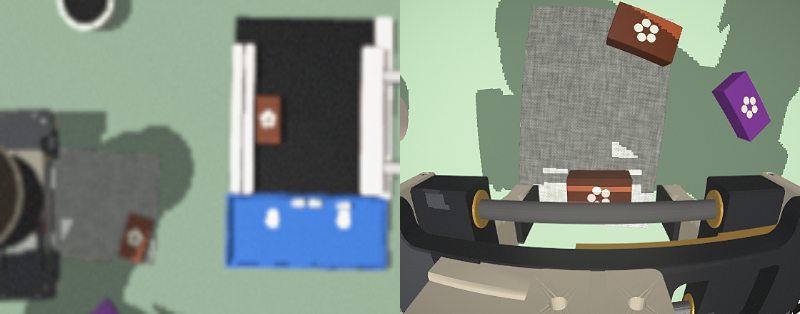

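The first blank lies square by the fixed jaw (left panel (268,120)). Blank2 is centred between the fingers (right panel (600,195)), and blank0 is at (430.7,272.2). Gripping blank2.

```bash
python3 -m pendant '[[[0,0.05,0.9,0,0,0,1],[0,0,0.46,0,0,0,1],[0,0,0,0,0,0,-1],[0,0,0,0,0,0,-1],[0,0,0,0,0,0,-1],[0,0,0,0,0,0,-1],[0,0,0,0,0,0,-1],[0,0,0,0,0,0,-1]]]' 30
python3 -m pendant '[[[0,0,0,0,0,0,-1],[0,0,-0.5,0,0,0,-1],[0,0,-1,0,0,0,-1],[0,0,-1,0,0,0,-1],[0,0,-1,0,0,0,-1],[0,0,-1,0,0,0,-1],[0,0,-0.5,0,0,0,-1],[0,0,0,0,0,0.5,-1]]]' 30
python3 - <<'E'
from h import *
go(*C(0,23.5),67,-91)
E
```

```text
time_s: 44.4
tcp_pos: [0.4612, 0.3904, 0.0255]
eef_rot: [180.0, -0.0, -89.0]
contact_force: [0.6, -0.7, -0.5]
gripper_width: 0.0495
gripper_force: 30.0
time_s: 45.2
tcp_pos: [0.4618, 0.3912, 0.1279]
eef_rot: [-179.9, 0.2, -91.0]
contact_force: [-1.1, 0.7, -0.5]
gripper_width: 0.05
gripper_force: 30.0
t 45.2 tcp [461.8 391.2 127.9] rpy [-1.7989e+02  1.6000e-01 -9.1010e+01] F [-1.1  0.7 -0.5] w 50.0 29.99769151210785
units [15.89 -4.9   3.04] wz -0.0
```

```bash
python3 -m pendant '[[[0.99,-0.31,0,0,0,0,-1],[0.99,-0.31,0,0,0,0,-1],[0.99,-0.31,0,0,0,0,-1],[0.99,-0.31,0,0,0,0,-1],[0.99,-0.31,0,0,0,0,-1],[0.99,-0.31,0,0,0,0,-1],[0.99,-0.31,0,0,0,0,-1],[0.99,-0.31,0,0,0,0,-1]]]' 30 >/dev/null
python3 -m pendant '[[[0.99,-0.31,0,0,0,0,-1],[0.99,-0.31,0,0,0,0,-1],[0.99,-0.31,0,0,0,0,-1],[0.99,-0.31,0,0,0,0,-1],[0.99,-0.31,0,0,0,0,-1],[0.99,-0.31,0,0,0,0,-1],[0.99,-0.31,0,0,0,0,-1],[0.99,-0.25,0,0,0,0,-1]]]' 30 >/dev/null
python3 -m pendant '[[[0,0,0,0,0,0,-1],[0,0,1,0,0,0,-1],[0,0,1,0,0,0,-1],[0,0,0.8,0,0,0,-1],[0,0,0,0,0,0,-1],[0,0,0,0,0,0,-1],[0,0,0,0,0,0,-1],[0,0,0,0,0,0,-1]]]' 30
python3 - <<'E'
from h import *
go(*C(0,23.5),53.2,-91)
E
```

```text
time_s: 47.6
tcp_pos: [0.5541, 0.0722, 0.0706]
eef_rot: [-179.9, 0.0, -91.0]
contact_force: [0.1, -0.3, -0.4]
gripper_width: 0.0499
gripper_force: 30.0
t 47.6 tcp [554.1  72.2  70.6] rpy [-1.7991e+02  4.0000e-02 -9.1000e+01] F [ 0.1 -0.3 -0.4] w 49.9 29.99932050704956
units [ 0.02 -0.01  0.87] wz -0.0
```

```bash
python3 -m pendant '[[[0.02,0,0.5,0,0,0,-1],[0,0,0.3,0,0,0,-1],[0,0,0.05,0,0,0,-1],[0,0,0.03,0,0,0,-1],[0,0,0,0,0,0,-1],[0,0,0,0,0,0,-1],[0,0,0,0,0,0,-1],[0,0,0,0,0,0,-1]]]' 30
python3 -m pendant '[[[0,0,0,0,0,0,-0.2],[0,0,0,0,0,0,0.3],[0,0,0,0,0,0,1],[0,0,0,0,0,0,1],[0,0,-0.5,0,0,0,1],[0,0,-1,0,0,0,1],[0,0,-1,0,0,0,1],[0,0,-1,0,0,0,1]]]' 30
python3 - <<'E'
from h import *
go(430.6,272.0,60,-108.5)
E
```

```text
time_s: 48.4
tcp_pos: [0.5533, 0.0715, 0.0524]
eef_rot: [180.0, -0.0, -91.0]
contact_force: [-4.6, 1.2, 10.0]
gripper_width: 0.0497
gripper_force: 30.0
time_s: 49.2
tcp_pos: [0.5525, 0.0712, 0.1224]
eef_rot: [179.9, -0.0, -91.0]
contact_force: [-0.4, -0.3, -0.0]
gripper_width: 0.0878
gripper_force: 0.0
t 49.2 tcp [552.5  71.2 122.4] rpy [ 1.7987e+02 -4.0000e-02 -9.1040e+01] F [-0.4 -0.3 -0. ] w 87.8 0.0
units [-7.59  8.96  3.12] wz 4.37
```

```bash
python3 -m pendant '[[[0,0,0,0,0,0.87,0.45],[0,0,0,0,0,0.87,0.45],[0,0,0,0,0,0.87,0.45],[0,0,0,0,0,0.88,0.45],[0,0,0,0,0,0.88,0.45],[-0.76,0.9,0,0,0,0,0.45],[-0.76,0.9,0,0,0,0,0.45],[-0.76,0.9,0,0,0,0,0.45]]]' 30 >/dev/null
python3 -m pendant '[[[-0.76,0.9,0,0,0,0,0.45],[-0.76,0.9,0,0,0,0,0.45],[-0.76,0.9,0,0,0,0,0.45],[-0.76,0.9,0,0,0,0,0.45],[-0.76,0.9,0,0,0,0,0.45],[-0.76,0.9,0,0,0,0,0.45],[-0.76,0.86,0,0,0,0,0.45],[0,0,0,0,0,0,0.45]]]' 30 >/dev/null
python3 -m pendant '[[[0,0,1,0,0,0,0.45],[0,0,1,0,0,0,0.45],[0,0,0.9,0,0,0,0.45],[0,0,0,0,0,0,0.45],[0,0,0,0,0,0,0.45],[0,0,0,0,0,0,0.45],[0,0,0,0,0,0,0.45],[0,0,0,0,0,0,0.45]]]' 30
python3 - <<'E'
from h import *
go(430.6,272.0,26.5,-108.5)
c,W=cloud("top"); reg(W,"p1",520,590,88,121,42,62); reg(W,"p2",520,590,55,87,42,62)
cv2.imwrite("pics/w10.png",vision.capture("wrist")["frame"])
E
```

```text
time_s: 51.6
tcp_pos: [0.4321, 0.2728, 0.0647]
eef_rot: [-180.0, 0.1, -108.5]
contact_force: [-0.5, 0.1, -0.3]
gripper_width: 0.0635
gripper_force: 0.0
t 51.6 tcp [432.1 272.8  64.7] rpy [-1.7998e+02  7.0000e-02 -1.0850e+02] F [-0.5  0.1 -0.3] w 63.5 0.0
units [0.06 0.06 1.91] wz 0.0
p1 145 z 50.9 c 554.4 103.6 sides 47.7 27.6 long-side ang -0.7
p2 160 z 50.9 c 554.1 72.8 sides 47.6 27.7 long-side ang -0.8
```

View pics/w10.png

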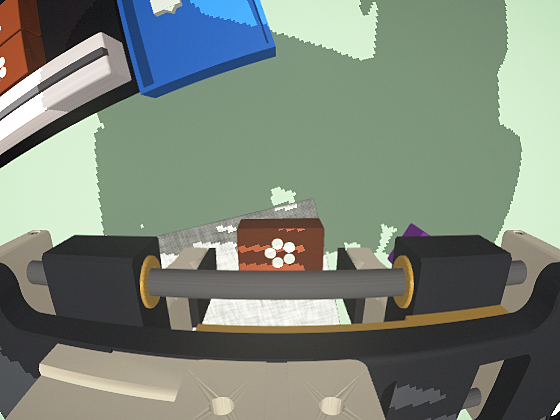

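Blank0 is centred at (280,245) between the fingers (210 and 340). Gripping it.

```bash
python3 -m pendant '[[[0.06,0.06,1,0,0,0,0.45],[0,0,0.6,0,0,0,0.45],[0,0,0.3,0,0,0,0.45],[0,0,0,0,0,0,-1],[0,0,0,0,0,0,-1],[0,0,0,0,0,0,-1],[0,0,0,0,0,0,-1],[0,0,0,0,0,0,-1]]]' 30
python3 -m pendant '[[[0,0,0,0,0,0,-1],[0,0,-0.5,0,0,0,-1],[0,0,-1,0,0,0,-1],[0,0,-1,0,0,0,-1],[0,0,-1,0,0,0,-1],[0,0,-1,0,0,0,-1],[0,0,-0.5,0,0,0,-1],[0,0,0,0,0,0,-1]]]' 30
python3 - <<'E'
from h import *
go(*C(0,-9),67,-91)
E
```

```text
time_s: 52.5
tcp_pos: [0.4303, 0.2718, 0.026]
eef_rot: [-180.0, 0.0, -108.5]
contact_force: [0.1, -0.6, -0.9]
gripper_width: 0.0498
gripper_force: 30.0
time_s: 53.3
tcp_pos: [0.4309, 0.2725, 0.1277]
eef_rot: [-179.9, 0.2, -108.5]
contact_force: [0.4, 0.4, -0.8]
gripper_width: 0.0501
gripper_force: 30.0
t 53.3 tcp [430.9 272.5 127.7] rpy [-179.93    0.18 -108.48] F [ 0.4  0.4 -0.8] w 50.1 29.986040890216827
units [11.55 -6.34  3.03] wz -4.37
```

```bash
python3 -m pendant '[[[0,0,0,0,0,-0.87,-1],[0,0,0,0,0,-0.87,-1],[0,0,0,0,0,-0.87,-1],[0,0,0,0,0,-0.88,-1],[0,0,0,0,0,-0.88,-1],[0.96,-0.53,0,0,0,0,-1],[0.96,-0.53,0,0,0,0,-1],[0.96,-0.53,0,0,0,0,-1]]]' 30 >/dev/null
python3 -m pendant '[[[0.96,-0.53,0,0,0,0,-1],[0.96,-0.53,0,0,0,0,-1],[0.96,-0.53,0,0,0,0,-1],[0.96,-0.53,0,0,0,0,-1],[0.96,-0.53,0,0,0,0,-1],[0.96,-0.53,0,0,0,0,-1],[0.96,-0.53,0,0,0,0,-1],[0.96,-0.5,0,0,0,0,-1]]]' 30 >/dev/null
python3 -m pendant '[[[0.96,-0.5,0,0,0,0,-1],[0,0,0,0,0,0,-1],[0,0,1,0,0,0,-1],[0,0,1,0,0,0,-1],[0,0,0.8,0,0,0,-1],[0,0,0,0,0,0,-1],[0,0,0,0,0,0,-1],[0,0,0,0,0,0,-1]]]' 30
python3 - <<'E'
from h import *
go(*C(0,-9),53,-91)
E
```

```text
time_s: 55.7
tcp_pos: [0.5526, 0.0396, 0.0706]
eef_rot: [-180.0, 0.0, -91.0]
contact_force: [-0.2, -0.1, -0.1]
gripper_width: 0.0499
gripper_force: 30.0
t 55.7 tcp [552.6  39.6  70.6] rpy [-1.7995e+02  1.0000e-02 -9.0990e+01] F [-0.2 -0.1 -0.1] w 49.9 29.986050724983215
units [ 0.01 -0.05  0.88] wz 0.0
```

```bash
python3 -m pendant '[[[0,-0.05,0.5,0,0,0,-1],[0,0,0.3,0,0,0,-1],[0,0,0.05,0,0,0,-1],[0,0,0.03,0,0,0,-1],[0,0,0,0,0,0,-1],[0,0,0,0,0,0,-1],[0,0,0,0,0,0,-1],[0,0,0,0,0,0,-1]]]' 30
python3 -m pendant '[[[0,0,0,0,0,0,-0.2],[0,0,0,0,0,0,0.3],[0,0,0,0,0,0,1],[0,0,0,0,0,0,1],[0,0,-0.5,0,0,0,1],[0,0,-1,0,0,0,1],[0,0,-1,0,0,0,1],[0,0,-1,0,0,0,1]]]' 30
python3 -m pendant '[[[0,0,-1,0,0,0,1],[0,0,-1,0,0,0,1],[1,0,0,0,0,0,1],[1,0,0,0,0,0,1],[1,0,0,0,0,0,1],[1,0,0,0,0,0,1],[1,0,0,0,0,0,1],[1,0,0,0,0,0,1]]]' 30
python3 - <<'E'
from h import *
go(*C(17.2,-202.3),150,-91)
c,W=cloud("side"); 
reg(W,"knob",510,620,-215,-95,89,115)
c,W=cloud("top"); reg(W,"p1",520,590,88,121,42,62); reg(W,"p2",520,590,56,87,42,62); reg(W,"p3",520,590,20,55,42,62); reg(W,"knob",510,620,-215,-95,89,115)
cv2.imwrite("pics/t11.png",cv2.resize(c["frame"][160:265,230:370],(800,600),interpolation=cv2.INTER_CUBIC))
E
```

```text
time_s: 56.5
tcp_pos: [0.5533, 0.0393, 0.0529]
eef_rot: [-180.0, 0.0, -91.0]
contact_force: [-2.9, 0.2, 7.9]
gripper_width: 0.05
gripper_force: 30.0
time_s: 57.3
tcp_pos: [0.553, 0.0391, 0.1235]
eef_rot: [180.0, -0.0, -91.0]
contact_force: [-0.6, -0.0, 0.1]
gripper_width: 0.0875
gripper_force: 0.0
time_s: 58.1
tcp_pos: [0.5508, -0.0816, 0.1629]
eef_rot: [180.0, 0.0, -91.0]
contact_force: [-0.2, -0.3, 0.1]
gripper_width: 0.0876
gripper_force: 0.0
t 58.1 tcp [550.8 -81.6 162.9] rpy [180.     0.   -91.01] F [-0.2 -0.3  0.1] w 87.6 0.0
units [ 3.62 -0.9   0.64] wz -0.0
knob 33 z 94.9 c 566.9 -149.4 sides 19.9 19.2 long-side ang 17.2
p1 0
p2 0
p3 0
knob 0
```

View pics/t11.png

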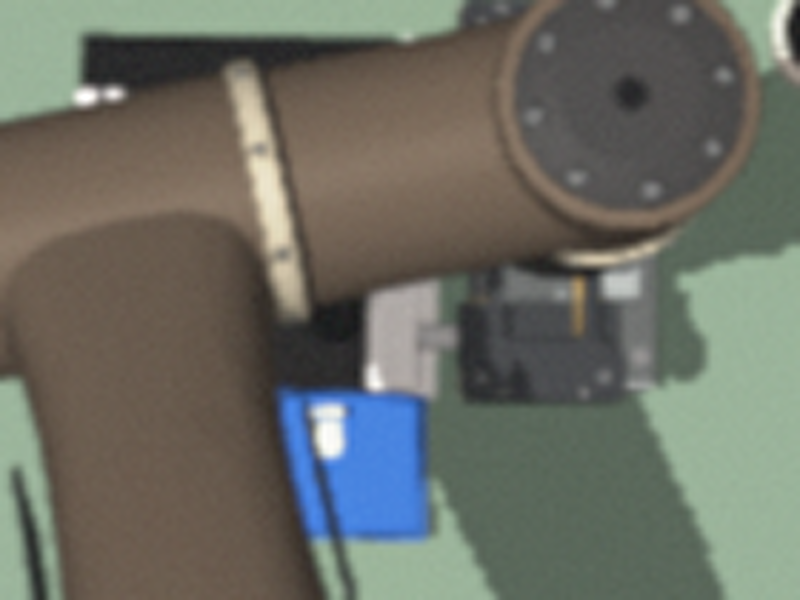

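The arm hides the row from above in this picture, and that was my 14th, so from here on I use numbers only. I'll check the blanks with the side camera, then hover over the knob and verify it by its red blob in the wrist camera.

```bash
python3 -m pendant '[[[0.6,-0.15,0,0,0,0,1],[0.6,-0.15,0,0,0,0,1],[0.6,-0.15,0,0,0,0,1],[0.6,-0.15,0.5,0,0,0,1],[0.6,-0.15,0.3,0,0,0,1],[0.62,-0.15,0,0,0,0,1],[0,0,0,0,0,0,1],[0,0,0,0,0,0,1]]]' 20
cat >> h.py <<'E'
def wristpix(mask_fn,z):
    s=r.get_state();c=vision.capture("wrist");K=c["camera_matrix"];H=c["hand_eye"]
    v,u=np.nonzero(mask_fn(cv2.cvtColor(c["frame"],cv2.COLOR_BGR2HSV))); x=(u-K[0,2]);y=(v-K[1,2]);rr=np.hypot(x,y);th=rr/K[0,0]
    d=np.c_[np.sin(th)*x/rr,-np.sin(th)*y/rr,-np.cos(th)]
    Rt=R.from_euler("xyz",s["eef_rot"],degrees=True).as_matrix(); o=Rt@H[:3,3]+s["tcp_pos"]; d=d@H[:3,:3].T@Rt.T
    return (o+d*((z-o[2])/d[:,2])[:,None])*1000,u,v
E
python3 - <<'E'
from h import *
red=lambda h:((h[...,0]<5)|(h[...,0]>175))&(h[...,1]>190)&(h[...,2]>90)
p,u,v=wristpix(red,.098); print(len(u),u.min(),u.max(),v.min(),v.max())
print("knob wrist, top plane: med",np.median(p,0).round(1),"lo",p[:,:2].min(0).round(1),"hi",p[:,:2].max(0).round(1))
c,W=cloud("side"); q=W.reshape(-1,3)*1000; m=(q[:,2]>49)&(q[:,2]<60)&(q[:,0]>520)&(q[:,0]<590)&(q[:,1]>15)&(q[:,1]<122)
reg(W,"row",515,595,10,121,49.5,60)
for a in ((10,56),(56,89),(89,121)): reg(W,a,515,595,*a,50,60)
go(567.5,-154.2,88,-91)
E
```

```text
time_s: 59.0
tcp_pos: [0.5678, -0.154, 0.1462]
eef_rot: [180.0, -0.0, -91.1]
contact_force: [-0.5, 0.0, 0.6]
gripper_width: 0.0877
gripper_force: 0.0
1035 262 295 219 263
knob wrist, top plane: med [ 567.1 -156.    98. ] lo [ 557.5 -172.1] hi [ 577.4 -144.2]
row 332 z 52.0 c 553.6 73.4 sides 95.2 50.5 long-side ang -90.0
(10, 56) 93 z 52.1 c 553.4 40.5 sides 50.0 29.2 long-side ang -2.5
(56, 89) 105 z 52.0 c 553.7 72.0 sides 49.1 32.0 long-side ang 1.1
(89, 121) 117 z 52.2 c 554.2 105.1 sides 49.1 31.6 long-side ang 0.5
t 59.1 tcp [ 567.9 -153.4  146.5] rpy [-179.99    0.    -91.02] F [ 0.3 -0.2  0.5] w 87.5 0.0
units [0.04 0.02 2.92] wz -0.0
```

```bash
python3 -m pendant '[[[0.04,0.02,1,0,0,0,1],[0,0,1,0,0,0,1],[0,0,0.6,0,0,0,1],[0,0,0.3,0,0,0,1],[0,0,0,0,0,0,-1],[0,0,0,0,0,0,-1],[0,0,0,0,0,0,-1],[0,0,0,0,0,0,-1]]]' 20
python3 -m pendant '[[[0,0,0,0,0,0,-1],[0,0,0,0,0,0,-1],[0,0,0,0,0,0,-1],[0,0,0,0,0,0,-1],[0,0,0,0,0,0,-1],[0,0,0,0,0,0,-1],[0,0,0,0,0,0,-1],[0,0,0,0,0,0,-1]]]' 20
cat >> h.py <<'E'
def crank(n,step,ax=None,phi=None):
    "tool-axis shifts of n clockwise rows from the measured (or given) crank angle, tool yaw -91"
    s=st(); p=s["tcp_pos"][:2]*1000; ax=C(0,-165) if ax is None else np.array(ax); d=p-ax
    ph=np.arctan2(d[1],d[0]) if phi is None else np.radians(phi); print("axis",ax.round(1),"radius",np.hypot(*d).round(2),"phi",np.degrees(ph).round(1))
    a=ph-np.radians(step)*np.arange(n+1); P=42*np.c_[np.cos(a),np.sin(a)]; D=np.diff(P,axis=0)
    t=np.radians(-91); X=np.array([np.cos(t),np.sin(t)]);Y=np.array([np.sin(t),-np.cos(t)])
    for k,(i,j) in enumerate(zip(D@X/20,D@Y/20)): print(f"[{i:.2f},{j:.2f}]",end="\n" if k%8==7 else " ")
E
python3 - <<'E'
from h import *
crank(24,15)
E
```

```text
time_s: 59.9
tcp_pos: [0.5678, -0.1543, 0.0891]
eef_rot: [-179.9, 0.0, -91.0]
contact_force: [-0.1, -0.3, -0.3]
gripper_width: 0.0612
gripper_force: 0.0
time_s: 60.7
tcp_pos: [0.5673, -0.1543, 0.0883]
eef_rot: [180.0, 0.0, -91.0]
contact_force: [-1.3, 0.2, 0.6]
gripper_width: 0.0214
gripper_force: 20.0
t 60.7 tcp [ 567.3 -154.3   88.3] rpy [179.99   0.   -91.01] F [-1.3  0.2  0.6] w 21.4 20.00005692243576
axis [ 550.9 -116.7] radius 41.01 phi -66.5
[0.16,0.52] [0.02,0.55] [-0.12,0.53] [-0.26,0.48] [-0.37,0.40] [-0.46,0.29] [-0.52,0.16] [-0.55,0.02]
[-0.53,-0.12] [-0.48,-0.26] [-0.40,-0.37] [-0.29,-0.46] [-0.16,-0.52] [-0.02,-0.55] [0.12,-0.53] [0.26,-0.48]
[0.37,-0.40] [0.46,-0.29] [0.52,-0.16] [0.55,-0.02] [0.53,0.12] [0.48,0.26] [0.40,0.37] [0.29,0.46]
```

Knob gripped (21.4 mm). I'll do the first third of a turn and check the forces.

```bash
python3 -m pendant '[[[0.16,0.52,0,0,0,0,-1],[0.02,0.55,0,0,0,0,-1],[-0.12,0.53,0,0,0,0,-1],[-0.26,0.48,0,0,0,0,-1],[-0.37,0.4,0,0,0,0,-1],[-0.46,0.29,0,0,0,0,-1],[-0.52,0.16,0,0,0,0,-1],[-0.55,0.02,0,0,0,0,-1]]]' 20
python3 - <<'E'
from h import *
crank(1,15)
E
```

```text
time_s: 61.5
tcp_pos: [0.5061, -0.1119, 0.0883]
eef_rot: [179.8, -0.0, -91.1]
contact_force: [-3.2, -0.9, 4.3]
gripper_width: 0.0214
gripper_force: 20.0
t 61.5 tcp [ 506.1 -111.9   88.3] rpy [ 1.798e+02 -3.000e-02 -9.107e+01] F [-3.2 -0.9  4.3] w 21.4 20.001938939094543
axis [ 550.9 -116.7] radius 45.09 phi 173.9
[-0.53,-0.12]
```

```bash
python3 -m pendant '[[[0,0,0,0,0,0,-1],[0,0,0,0,0,0,-1],[0,0,0,0,0,0,-1],[0,0,0,0,0,0,-1],[0,0,0,0,0,0,-1],[0,0,0,0,0,0,-1],[0,0,0,0,0,0,-1],[0,0,0,0,0,0,-1]]]' 20
python3 - <<'E'
from h import *
crank(1,15)
red=lambda h:((h[...,0]<5)|(h[...,0]>175))&(h[...,1]>190)&(h[...,2]>60)
p,u,v=wristpix(red,.098)
if len(u): print(len(u),p[:,:2].min(0).round(1),p[:,:2].max(0).round(1))
c,W=cloud("side"); reg(W,"movjaw inner face/top",500,600,-50,20,52.5,60)
E
```

```text
time_s: 62.3
tcp_pos: [0.5062, -0.1116, 0.0882]
eef_rot: [179.8, 0.0, -91.1]
contact_force: [-7.1, 2.1, 8.3]
gripper_width: 0.0214
gripper_force: 20.0
t 62.3 tcp [ 506.2 -111.6   88.2] rpy [179.77   0.   -91.05] F [-7.1  2.1  8.3] w 21.4 20.002341270446777
axis [ 550.9 -116.7] radius 45.01 phi 173.6
[-0.53,-0.12] 939 [ 497.7 -132.4] [ 516.2 -100.9]
movjaw inner face/top 182 z 55.6 c 549.5 -9.4 sides 98.7 33.9 long-side ang -0.7
```

The static force shows the true axis is about 3 mm closer to −x. I'll refit the axis and plan from the commanded pose.

```bash
cat >> h.py <<'E'
def crank2(n,step,ax,cmd):
    s=st(); ax=np.array(ax); p=s["tcp_pos"][:2]*1000; d=p-ax; ph=np.arctan2(d[1],d[0]); print("radius",np.hypot(*d).round(1),"phi",np.degrees(ph).round(1))
    a=ph-np.radians(step)*np.arange(1,n+1); P=np.vstack([cmd,ax+42*np.c_[np.cos(a),np.sin(a)]]); D=np.diff(P,axis=0)
    t=np.radians(-91.05); X=np.array([np.cos(t),np.sin(t)]);Y=np.array([np.sin(t),-np.cos(t)]); Q=np.round(np.c_[D@X,D@Y]/20,2)
    for k,(i,j) in enumerate(Q): print(f"[{i:.2f},{j:.2f}]",end="\n" if k%8==7 else " ")
    print("cmd end",(np.array(cmd)+20*Q.sum(0)@np.array([X,Y])).round(1))
E
python3 - <<'E'
from h import *
crank2(8,15,(548,-117.3),(509.0,-111.4))
E
```

```text
t 62.4 tcp [ 506.2 -111.6   88.2] rpy [179.77  -0.   -91.05] F [-7.5  1.8  7.9] w 21.5 20.002323389053345
radius 42.2 phi 172.3
[-0.52,-0.00] [-0.48,-0.27] [-0.39,-0.38] [-0.28,-0.47] [-0.15,-0.53] [-0.01,-0.55] [0.13,-0.53] [0.27,-0.48]
cmd end [573.7 -84. ]
```

```bash
python3 -m pendant '[[[-0.52,0,0,0,0,0,-1],[-0.48,-0.27,0,0,0,0,-1],[-0.39,-0.38,0,0,0,0,-1],[-0.28,-0.47,0,0,0,0,-1],[-0.15,-0.53,0,0,0,0,-1],[-0.01,-0.55,0,0,0,0,-1],[0.13,-0.53,0,0,0,0,-1],[0.27,-0.48,0,0,0,0,-1]]]' 20
python3 -m pendant '[[[0,0,0,0,0,0,-1],[0,0,0,0,0,0,-1],[0,0,0,0,0,0,-1],[0,0,0,0,0,0,-1],[0,0,0,0,0,0,-1],[0,0,0,0,0,0,-1],[0,0,0,0,0,0,-1],[0,0,0,0,0,0,-1]]]' 20
python3 - <<'E'
from h import *
crank2(8,15,(548,-117.3),(573.7,-84.0))
c,W=cloud("side"); q=W.reshape(-1,3)*1000
m=(q[:,2]>53.5)&(q[:,2]<60)&(abs(q[:,0]-515)<35)&(q[:,1]<30)&(q[:,1]>-60); print("jaw inner y (side, bias +2)",np.percentile(q[m,1],[2,50,90,97]).round(1))
E
```

```text
time_s: 63.2
tcp_pos: [0.5742, -0.0842, 0.0882]
eef_rot: [179.9, -0.0, -91.0]
contact_force: [-5.5, -4.0, 3.9]
gripper_width: 0.0214
gripper_force: 20.0
time_s: 64.0
tcp_pos: [0.5736, -0.0838, 0.0883]
eef_rot: [180.0, -0.0, -91.0]
contact_force: [-1.7, -3.5, 1.0]
gripper_width: 0.0216
gripper_force: 20.0
t 64.0 tcp [573.6 -83.8  88.3] rpy [179.98  -0.   -91.01] F [-1.7 -3.5  1. ] w 21.6 20.000202655792236
radius 42.1 phi 52.6
[0.38,-0.39] [0.47,-0.28] [0.53,-0.15] [0.55,-0.01] [0.53,0.13] [0.48,0.26] [0.40,0.38] [0.28,0.47]
cmd end [ 564.2 -156.2]
jaw inner y (side, bias +2) [-10.2   2.8  13.3  15.3]
```

```bash
python3 -m pendant '[[[0.38,-0.39,0,0,0,0,-1],[0.47,-0.28,0,0,0,0,-1],[0.53,-0.15,0,0,0,0,-1],[0.55,-0.01,0,0,0,0,-1],[0.53,0.13,0,0,0,0,-1],[0.48,0.26,0,0,0,0,-1],[0.4,0.38,0,0,0,0,-1],[0.28,0.47,0,0,0,0,-1]]]' 25
python3 -m pendant '[[[0,0,0,0,0,0,-1],[0,0,0,0,0,0,-1],[0,0,0,0,0,0,-1],[0,0,0,0,0,0,-1],[0,0,0,0,0,0,-1],[0,0,0,0,0,0,-1],[0,0,0,0,0,0,-1],[0,0,0,0,0,0,-1]]]' 25
python3 - <<'E'
from h import *
crank2(8,12,(548,-117.6),(564.2,-156.2))
c,W=cloud("side"); q=W.reshape(-1,3)*1000
m=(q[:,2]>53.5)&(q[:,2]<60)&(abs(q[:,0]-515)<35)&(q[:,1]<50)&(q[:,1]>-60); print("jaw inner y (side, bias +2)",np.percentile(q[m,1],[2,50,90,97]).round(1))
for a in ((26,56),(56,89),(89,121)): reg(W,a,515,595,*a,50,53)
E
```

```text
time_s: 64.85
tcp_pos: [0.565, -0.1558, 0.0882]
eef_rot: [-179.9, 0.1, -91.1]
contact_force: [-2.4, 9.3, 1.1]
gripper_width: 0.0212
gripper_force: 25.0
time_s: 65.65
tcp_pos: [0.565, -0.1556, 0.0882]
eef_rot: [-180.0, 0.1, -91.0]
contact_force: [-3.4, 4.1, 1.3]
gripper_width: 0.0212
gripper_force: 25.0
t 65.65 tcp [ 565.  -155.6   88.2] rpy [-1.7996e+02  8.0000e-02 -9.1030e+01] F [-3.4  4.1  1.3] w 21.2 25.001323521137238
radius 41.6 phi -65.9
[0.13,0.37] [0.05,0.44] [-0.04,0.44] [-0.13,0.42] [-0.21,0.38] [-0.29,0.33] [-0.35,0.26] [-0.40,0.19]
cmd end [ 508.1 -130.4]
jaw inner y (side, bias +2) [-1.2 16.7 25.1 29.6]
(26, 56) 66 z 51.7 c 554.5 41.7 sides 49.3 28.9 long-side ang 2.2
(56, 89) 83 z 51.5 c 553.9 72.4 sides 50.1 32.1 long-side ang -0.2
(89, 121) 77 z 51.5 c 554.0 104.5 sides 48.8 30.4 long-side ang -0.6
```

```bash
python3 -m pendant '[[[0.13,0.37,0,0,0,0,-1],[0.05,0.44,0,0,0,0,-1],[-0.04,0.44,0,0,0,0,-1],[-0.13,0.42,0,0,0,0,-1],[-0.21,0.38,0,0,0,0,-1],[-0.29,0.33,0,0,0,0,-1],[-0.35,0.26,0,0,0,0,-1],[-0.4,0.19,0,0,0,0,-1]]]' 40
python3 -m pendant '[[[0,0,0,0,0,0,-1],[0,0,0,0,0,0,-1],[0,0,0,0,0,0,-1],[0,0,0,0,0,0,-1],[0,0,0,0,0,0,-1],[0,0,0,0,0,0,-1],[0,0,0,0,0,0,-1],[0,0,0,0,0,0,-1]]]' 40
python3 - <<'E'
from h import *
crank2(8,6,(548,-117.6),(508.1,-130.4))
c,W=cloud("side"); q=W.reshape(-1,3)*1000
m=(q[:,2]>53.5)&(q[:,2]<60)&(abs(q[:,0]-515)<35)&(q[:,1]<60)&(q[:,1]>-60); print("jaw inner y (side, bias +2)",np.percentile(q[m,1],[2,50,90,97]).round(1))
for a in ((26,56),(56,89),(89,121)): reg(W,a,515,595,*a,50,53)
E
```

```text
time_s: 66.5
tcp_pos: [0.5076, -0.1298, 0.0884]
eef_rot: [180.0, -0.0, -91.0]
contact_force: [1.4, -0.4, -3.0]
gripper_width: 0.0212
gripper_force: 40.0
time_s: 67.3
tcp_pos: [0.5079, -0.1305, 0.0883]
eef_rot: [180.0, -0.0, -91.0]
contact_force: [-3.7, -0.9, 1.9]
gripper_width: 0.021
gripper_force: 40.0
t 67.3 tcp [ 507.9 -130.5   88.3] rpy [ 1.7997e+02 -1.0000e-02 -9.1020e+01] F [-3.7 -0.9  1.9] w 21.0 40.00062346458435
radius 42.1 phi -162.2
[-0.21,0.06] [-0.22,0.04] [-0.22,0.01] [-0.22,-0.01] [-0.22,-0.03] [-0.21,-0.05] [-0.21,-0.08] [-0.20,-0.10]
cmd end [511.9 -96.3]
jaw inner y (side, bias +2) [ 8.3 22.  34.  38.2]
(26, 56) 68 z 51.5 c 554.5 40.9 sides 76.7 28.1 long-side ang -3.2
(56, 89) 80 z 51.5 c 554.7 72.6 sides 47.9 31.7 long-side ang -1.3
(89, 121) 83 z 51.5 c 554.1 104.9 sides 49.8 30.2 long-side ang -0.5
```

```bash
python3 -m pendant '[[[-0.21,0.06,0,0,0,0,-1],[-0.22,0.04,0,0,0,0,-1],[-0.22,0.01,0,0,0,0,-1],[-0.22,-0.01,0,0,0,0,-1],[-0.22,-0.03,0,0,0,0,-1],[-0.21,-0.05,0,0,0,0,-1],[-0.21,-0.08,0,0,0,0,-1],[-0.2,-0.1,0,0,0,0,-1]]]' 50
python3 - <<'E'
from h import *
crank2(8,4,(548,-117.6),(511.9,-96.3))
E
```

```text
time_s: 68.15
tcp_pos: [0.5118, -0.0954, 0.0883]
eef_rot: [180.0, 0.0, -91.0]
contact_force: [-4.6, 1.8, 3.1]
gripper_width: 0.0214
gripper_force: 50.0
t 68.15 tcp [511.8 -95.4  88.3] rpy [ 1.7997e+02  2.0000e-02 -9.1010e+01] F [-4.6  1.8  3.1] w 21.4 50.00060498714447
radius 42.5 phi 148.5
[-0.16,-0.09] [-0.12,-0.09] [-0.11,-0.10] [-0.10,-0.10] [-0.10,-0.11] [-0.09,-0.12] [-0.08,-0.12] [-0.07,-0.13]
cmd end [529.4 -80. ]
```

```bash
python3 -m pendant '[[[-0.12,-0.09,0,0,0,0,-1],[-0.12,-0.09,0,0,0,0,-1],[-0.11,-0.1,0,0,0,0,-1],[-0.1,-0.1,0,0,0,0,-1],[0,0,0,0,0,0,-1],[0,0,0,0,0,0,-1],[0,0,0,0,0,0,-1],[0,0,0,0,0,0,-1]]]' 50
python3 - <<'E'
from h import *
crank2(4,4,(548,-117.6),(520.9,-87.2))
E
```

```text
time_s: 68.95
tcp_pos: [0.5166, -0.0887, 0.0881]
eef_rot: [179.7, -0.1, -91.0]
contact_force: [-11.3, -9.9, 10.3]
gripper_width: 0.0212
gripper_force: 50.0
t 68.95 tcp [516.6 -88.7  88.1] rpy [ 1.7966e+02 -1.3000e-01 -9.1030e+01] F [-11.3  -9.9  10.3] w 21.2 50.00252187252045
radius 42.6 phi 137.4
[-0.01,0.09] [-0.10,-0.11] [-0.09,-0.11] [-0.08,-0.12] cmd end [526.  -81.7]
```

The jaw met the row at 516° total (45 mm), with about 15 N at the knob. I'll push a little more to make the grip firm.

```bash
python3 -m pendant '[[[-0.09,-0.08,0,0,0,0,-1],[-0.09,-0.08,0,0,0,0,-1],[-0.06,-0.06,0,0,0,0,-1],[0,0,0,0,0,0,-1],[0,0,0,0,0,0,-1],[0,0,0,0,0,0,-1],[0,0,0,0,0,0,-1],[0,0,0,0,0,0,-1]]]' 55
python3 - <<'E'
from h import *
crank2(1,4,(548,-117.6),(516,-87.2))
c,W=cloud("side")
q=W.reshape(-1,3)*1000
m=(q[:,2]>53.5)&(q[:,2]<60)&(abs(q[:,0]-515)<35)&(q[:,1]<60)&(q[:,1]>-60); print("jaw inner y (side, bias +2)",np.percentile(q[m,1],[2,50,90,97]).round(1))
for a in ((36,62),(64,92),(94,121)): reg(W,a,515,595,*a,50,53)
E
```

```text
time_s: 69.75
tcp_pos: [0.5191, -0.0859, 0.0879]
eef_rot: [179.4, -0.3, -91.1]
contact_force: [-15.5, -19.5, 12.7]
gripper_width: 0.0209
gripper_force: 55.0
t 69.75 tcp [519.1 -85.9  87.9] rpy [179.42  -0.27 -91.05] F [-15.5 -19.5  12.7] w 20.9 55.004698634147644
radius 42.9 phi 132.4
[-0.13,-0.29] cmd end [521.8 -84.7]
jaw inner y (side, bias +2) [13.  28.2 38.4 40.1]
(36, 62) 68 z 51.6 c 555.0 48.9 sides 77.0 25.6 long-side ang -0.0
(64, 92) 63 z 51.7 c 553.7 78.0 sides 49.1 27.4 long-side ang 0.3
(94, 121) 66 z 51.5 c 554.8 106.8 sides 49.1 25.4 long-side ang -0.9
```

About 25 N at the knob is firm. I'll ease the pull slightly, let go and lift clear.

```bash
python3 -m pendant '[[[0.1,0.1,0,0,0,0,-1],[0.03,0.03,0,0,0,0,-1],[0,0,0,0,0,0,-1],[0,0,0,0,0,0,-0.5],[0,0,0,0,0,0,0.2],[0,0,0,0,0,0,1],[0,0,0,0,0,0,1],[0,0,0,0,0,0,1]]]' 20
python3 -m pendant '[[[0,0,0,0,0,0,1],[0,0,-0.5,0,0,0,1],[0,0,-1,0,0,0,1],[0,0,-1,0,0,0,1],[0,0,-1,0,0,0,1],[0,0,-1,0,0,0,1],[0,0,-1,0,0,0,1],[0,0,-1,0,0,0,1]]]' 20
python3 -m pendant '[[[1,0,-0.5,0,0,0,1],[1,0,0,0,0,0,1],[1,0,0,0,0,0,1],[1,0,0,0,0,0,1],[1,0,0,0,0,0,1],[1,0,0,0,0,0,1],[1,0,0,0,0,0,1],[1,0,0,0,0,0,1]]]' 20
python3 -m pendant '[[[1,0,0,0,0,0,1],[1,0,0,0,0,0,1],[1,0,0,0,0,0,1],[1,0,0,0,0,0,1],[1,0,0,0,0,0,1],[1,0,0,0,0,0,1],[1,0,0,0,0,0,1],[0,0,0,0,0,0,1]]]' 20
python3 - <<'E'
from h import *
c,W=cloud("top"); q=W.reshape(-1,3)*1000; P=(q[:,:2]-O)@Rm
m=(abs(P[:,0])<70)&(q[:,2]>53)&(q[:,2]<62)
for lo,hi in((-60,0),(60,110)):
    k=m&(P[:,1]>lo)&(P[:,1]<hi); print("jaw",np.percentile(P[k,1],[1,10,90,99]).round(1))
hsv=cv2.cvtColor(c["frame"],cv2.COLOR_BGR2HSV); br=((hsv[...,0]<14)&(hsv[...,1]>70)&(hsv[...,2]<180)).reshape(-1)
k=m*0+1>0; k=(abs(P[:,0])<70)&(P[:,1]>-25)&(P[:,1]<85)&br&(q[:,2]>40); print("row extents clamp x",np.percentile(P[k,0],[1,99]).round(1),"y",np.percentile(P[k,1],[1,99]).round(1),"z",np.percentile(q[k,2],[2,50,98]).round(1),k.sum())
for a in ((-13,13),(17,43),(47,73)):
    kk=k&(P[:,1]>a[0])&(P[:,1]<a[1]); print(a,"x",np.percentile(P[kk,0],[2,98]).round(1),q[kk,2].mean().round(1))
reg(W,"knob",500,620,-215,-70,89,115); reg(W,"scraper",420,550,-420,-250,48,65)
c,W=cloud("side"); reg(W,"scraper side",420,550,-420,-250,53.5,70)
E
```

```text
time_s: 70.6
tcp_pos: [0.5231, -0.0845, 0.0887]
eef_rot: [-179.8, 0.0, -91.0]
contact_force: [-0.5, -0.1, 0.6]
gripper_width: 0.0478
gripper_force: 0.0
time_s: 71.4
tcp_pos: [0.5219, -0.085, 0.2202]
eef_rot: [-179.9, 0.0, -91.0]
contact_force: [0.3, -0.4, 0.3]
gripper_width: 0.0879
gripper_force: 0.0
time_s: 72.2
tcp_pos: [0.5191, -0.2459, 0.2293]
eef_rot: [-179.9, -0.0, -91.0]
contact_force: [-0.6, -0.1, 0.6]
gripper_width: 0.0876
gripper_force: 0.0
time_s: 73.0
tcp_pos: [0.5164, -0.387, 0.2288]
eef_rot: [-180.0, -0.0, -91.1]
contact_force: [-0.2, -0.0, -0.1]
gripper_width: 0.0869
gripper_force: 0.0
jaw [-38.5 -35.4 -16.8  -4. ]
jaw [62.8 75.2 97.8 99.6]
row extents clamp x [-23.6  23.5] y [-10.9  72.1] z [43.8 51.  58.7] 330
(-13, 13) x [-23.6  23.3] 50.6
(17, 43) x [-23.3  23.5] 51.2
(47, 73) x [-23.6  23.3] 50.9
knob 41 z 96.4 c 513.9 -92.0 sides 19.9 18.7 long-side ang -62.3
scraper 0
scraper side 82 z 55.6 c 487.7 -319.9 sides 64.6 40.1 long-side ang 81.0
```

The row is flat, square and centred, and the jaw is against it. But the knob now sits at (513.9,−92), about 10° back from where I let go, so the grip may have relaxed. I'll regrip it and test the firmness.

```bash
python3 - <<'E'
from h import *
c,W=cloud("side"); reg(W,"knob side",480,620,-215,-60,92,115)
c,W=cloud("top"); reg(W,"knob",500,620,-215,-70,89,115)
go(513.7,-92,128,-91)
E
```

```text
knob side 29 z 96.8 c 513.1 -86.7 sides 20.0 18.5 long-side ang -81.7
knob 40 z 97.2 c 513.6 -91.9 sides 19.8 18.6 long-side ang -67.3
t 73.2 tcp [ 516.4 -384.6  228.8] rpy [-179.97   -0.    -91.  ] F [ 0.5 -0.2 -0.2] w 87.3 0.0
units [-14.63   0.39   5.04] wz 0.0
```

```bash
python3 -m pendant '[[[-0.98,0.03,0,0,0,0,1],[-0.98,0.03,0,0,0,0,1],[-0.98,0.03,0,0,0,0,1],[-0.98,0.03,0,0,0,0,1],[-0.98,0.03,0,0,0,0,1],[-0.98,0.03,0,0,0,0,1],[-0.98,0.03,0,0,0,0,1],[-0.98,0.03,0,0,0,0,1]]]' 20 >/dev/null
python3 -m pendant '[[[-0.98,0.03,0,0,0,0,1],[-0.98,0.03,0,0,0,0,1],[-0.98,0.03,0,0,0,0,1],[-0.98,0.03,0,0,0,0,1],[-0.98,0.03,0,0,0,0,1],[-0.98,0.03,0,0,0,0,1],[-0.91,0.03,0,0,0,0,1],[0,0,0,0,0,0,1]]]' 20 >/dev/null
python3 -m pendant '[[[0,0,1,0,0,0,1],[0,0,1,0,0,0,1],[0,0,1,0,0,0,1],[0,0,1,0,0,0,1],[0,0,1,0,0,0,1],[0,0,1,0,0,0,1],[0,0,0.6,0,0,0,1],[0,0,0,0,0,0,1]]]' 20
python3 - <<'E'
from h import *
go(513.7,-92,88,-91)
E
```

```text
time_s: 75.6
tcp_pos: [0.5115, -0.0925, 0.0951]
eef_rot: [179.8, -0.0, -91.0]
contact_force: [-0.1, -0.4, 0.5]
gripper_width: 0.0877
gripper_force: 0.0
t 75.6 tcp [511.5 -92.5  95.1] rpy [ 1.7984e+02 -2.0000e-02 -9.1010e+01] F [-0.1 -0.4  0.5] w 87.7 0.0
units [-0.03 -0.11  0.35] wz -0.0
```

```bash
python3 -m pendant '[[[-0.03,-0.11,0.35,0,0,0,1],[0,0,0,0,0,0,-1],[0,0,0,0,0,0,-1],[0,0,0,0,0,0,-1],[0,0,0,0,0,0,-1],[0,0,0,0,0,0,-1],[0,0,0,0,0,0,-1],[0,0,0,0,0,0,-1]]]' 30
python3 -m pendant '[[[0,0,0,0,0,0,-1],[0,0,0,0,0,0,-1],[0,0,0,0,0,0,-1],[0,0,0,0,0,0,-1],[0,0,0,0,0,0,-1],[0,0,0,0,0,0,-1],[0,0,0,0,0,0,-1],[0,0,0,0,0,0,-1]]]' 55
for i in 1 2 3; do python3 -m pendant '[[[-0.06,-0.05,0,0,0,0,-1],[0,0,0,0,0,0,-1],[0,0,0,0,0,0,-1],[0,0,0,0,0,0,-1],[0,0,0,0,0,0,-1],[0,0,0,0,0,0,-1],[0,0,0,0,0,0,-1],[0,0,0,0,0,0,-1]]]' 55 | grep -E "tcp|contact"; done
```

```text
time_s: 76.4
tcp_pos: [0.5147, -0.0918, 0.0894]
eef_rot: [-180.0, 0.0, -91.0]
contact_force: [-0.2, 0.6, 0.5]
gripper_width: 0.0371
gripper_force: 0.0
time_s: 77.2
tcp_pos: [0.5138, -0.092, 0.0892]
eef_rot: [179.9, -0.0, -91.0]
contact_force: [-5.5, -0.3, 4.3]
gripper_width: 0.021
gripper_force: 55.0
tcp_pos: [0.5144, -0.0911, 0.0892]
contact_force: [-6.8, -1.1, 5.4]
tcp_pos: [0.515, -0.0903, 0.0892]
contact_force: [-6.7, -3.9, 6.4]
tcp_pos: [0.5155, -0.0896, 0.0891]
contact_force: [-7.2, -5.8, 7.0]
```

```bash
python3 -m pendant '[[[-0.1,-0.09,0,0,0,0,-1],[-0.1,-0.09,0,0,0,0,-1],[-0.1,-0.09,0,0,0,0,-1],[0,0,0,0,0,0,-1],[0,0,0,0,0,0,-1],[0,0,0,0,0,0,-1],[0,0,0,0,0,0,-1],[0,0,0,0,0,0,-1]]]' 60
python3 -m pendant '[[[-0.1,-0.09,0,0,0,0,-1],[-0.1,-0.09,0,0,0,0,-1],[0,0,0,0,0,0,-1],[0,0,0,0,0,0,-1],[0,0,0,0,0,0,-1],[0,0,0,0,0,0,-1],[0,0,0,0,0,0,-1],[0,0,0,0,0,0,-1]]]' 60
python3 - <<'E'
from h import *
c,W=cloud("side"); reg(W,"knob side",480,620,-215,-60,92,115); reg(W,"knob side",480,560,-215,-60,88,100)
red=lambda h:((h[...,0]<5)|(h[...,0]>175))&(h[...,1]>190)&(h[...,2]>60)
p,u,v=wristpix(red,.098)
if len(u): print(len(u),p[:,:2].min(0).round(1),p[:,:2].max(0).round(1))
E
```

```text
time_s: 80.4
tcp_pos: [0.5185, -0.086, 0.0889]
eef_rot: [179.5, -0.3, -91.1]
contact_force: [-12.8, -19.3, 11.9]
gripper_width: 0.0209
gripper_force: 60.0
time_s: 81.2
tcp_pos: [0.5206, -0.0838, 0.0887]
eef_rot: [179.3, -0.4, -91.1]
contact_force: [-15.1, -27.6, 13.7]
gripper_width: 0.0211
gripper_force: 60.0
knob side 119 z 102.3 c 521.2 -80.8 sides 60.5 25.4 long-side ang 1.5
knob side 75 z 94.6 c 522.4 -80.8 sides 56.5 24.6 long-side ang -2.1
720 [ 512.5 -105.6] [530.  -74.9]
```

```bash
python3 -m pendant '[[[0,0,0,0,0,0,1],[0,0,0,0,0,0,1],[0,0,0,0,0,0,1],[0,0,0,0,0,0,1],[0,0,0,0,0,0,1],[0,0,0,0,0,0,1],[0,0,-0.5,0,0,0,1],[0,0,-1,0,0,0,1]]]' 60
python3 -m pendant '[[[0,0,-1,0,0,0,1],[0,0,-1,0,0,0,1],[0,0,-1,0,0,0,1],[0,0,-1,0,0,0,1],[1,0,0,0,0,0,1],[1,0,0,0,0,0,1],[1,0,0,0,0,0,1],[1,0,0,0,0,0,1]]]' 20
python3 -m pendant '[[[1,0,0,0,0,0,1],[1,0,0,0,0,0,1],[1,0,0,0,0,0,1],[1,0,0,0,0,0,1],[1,0,0,0,0,0,1],[1,0,0,0,0,0,1],[1,0,0,0,0,0,1],[1,0,0,0,0,0,1]]]' 20
python3 -m pendant '[[[1,0,0,0,0,0,1],[1,0,0,0,0,0,1],[1,0,0,0,0,0,1],[1,0,0,0,0,0,1],[0,0,0,0,0,0,1],[0,0,0,0,0,0,1],[0,0,0,0,0,0,1],[0,0,0,0,0,0,1]]]' 20
python3 - <<'E'
from h import *
c,W=cloud("top"); reg(W,"knob",490,620,-215,-60,89,115)
q=W.reshape(-1,3)*1000; P=(q[:,:2]-O)@Rm
hsv=cv2.cvtColor(c["frame"],cv2.COLOR_BGR2HSV); br=((hsv[...,0]<14)&(hsv[...,1]>70)&(hsv[...,2]<180)).reshape(-1)
k=(abs(P[:,0])<70)&(P[:,1]>-25)&(P[:,1]<85)&br&(q[:,2]>40)
for a in ((-13,13),(17,43),(47,73)):
    kk=k&(P[:,1]>a[0])&(P[:,1]<a[1]); print(a,"x",np.percentile(P[kk,0],[2,98]).round(1),q[kk,2].mean().round(1))
K=(abs(P[:,0])<70)&(q[:,2]>53)&(q[:,2]<62)&(P[:,1]<0)&(P[:,1]>-60); print("jaw",np.percentile(P[K,1],[1,50,80,90,95]).round(1))
c,W=cloud("side"); reg(W,"knob side",480,620,-215,-60,92,115)
E
```

```text
time_s: 82.1
tcp_pos: [0.5264, -0.0784, 0.119]
eef_rot: [179.9, -0.0, -91.0]
contact_force: [-0.2, -0.1, 0.1]
gripper_width: 0.0793
gripper_force: 0.0
time_s: 82.9
tcp_pos: [0.5259, -0.159, 0.2005]
eef_rot: [-179.9, -0.0, -91.0]
contact_force: [1.1, -0.4, 0.4]
gripper_width: 0.0878
gripper_force: 0.0
time_s: 83.7
tcp_pos: [0.523, -0.3193, 0.2003]
eef_rot: [-179.9, -0.0, -91.0]
contact_force: [0.1, -0.1, 0.5]
gripper_width: 0.0874
gripper_force: 0.0
time_s: 84.5
tcp_pos: [0.5215, -0.3977, 0.1998]
eef_rot: [-180.0, -0.0, -91.0]
contact_force: [0.2, 0.6, 0.7]
gripper_width: 0.0876
gripper_force: 0.0
knob 41 z 96.9 c 514.4 -91.4 sides 20.0 19.2 long-side ang -20.5
(-13, 13) x [-23.4  23.2] 51.2
(17, 43) x [-23.7  23.4] 50.9
(47, 73) x [-23.6  23.1] 50.9
jaw [-38.5 -26.1 -17.  -14.   -7.8]
knob side 29 z 96.7 c 513.6 -88.6 sides 18.8 18.1 long-side ang 15.0
```

The knob settles at the same spot after a second firm turn. That matches the clamp's own elastic equilibrium: about 3.6 N was still held there when I regripped it. The row is centred, flat and clamped. Handing in.

```bash
python3 -c "
from plant import r
print(r.close_job())"
```

```text
the job is handed in; nothing more can be done
None
```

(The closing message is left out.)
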